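# Spring-cart run: load, pull to the index, let it settle, tip out and put away

## Robot

A 7-joint arm with a two-finger parallel gripper is mounted at the origin on the work surface. World frame = base frame: x ahead of the robot, y to its left, z up, the work surface at z = 0. Lengths are in m, angles in rad, forces in N, time in s.
With the tool pointing down it reaches from about 0.375 to 0.925 m from the base axis. Payload 3.1 kg.
Tool frame: the origin (TCP) lies on the mounting face of the last link; the fingertips stand 173 mm ahead of it and the grasp point (between the pads) lies 155 mm ahead of it; z points along the fingers, y is the direction in which the jaws open and shut (so a half turn about z gives the same grasp; the last joint's range is limited). The gripper opens to 85 mm and grips with 20 to 120 N. Pads are 22 mm wide; open, the fingers measure 114 mm over their backs; the gripper's body (76 mm by 85 mm) begins 54 mm behind the grasp point. The pads swing forward as they close: fully open they stand 13 mm farther back than shut.
Start: joints at [1.098, 0.383, 0.044, 1.598, -0.018, 1.161, -0.05], TCP at [0.238, -0.605, 0.405] pointing down, gripper open.
Joint ranges: [-2.61, 2.61], [-0.41, 2.15], [-1.48, 1.57], [0, 2.5], [-1.57, 4.71], [0.05, 1.97], [-2.85, 2.85]. Speed limits (rad/s): [2.79, 2.79, 3.14, 3.14, 3.14, 3.14, 3.14].

## Interface

Orientations are given as a unit quaternion [x, y, z, w].
In Python, from station import get_state, eyes, env, spotter gives the robot as it stands.
- The arm moves only by the tool apply_moves, never from a script. Its argument "plan" is a list of rows, each a list of 3 entries, a list of its own where there are three numbers: the closure, from 0 (fully open) to 1 (shut), then the shift along the tool's x, y, z in mm, then the turn, a rotation vector about the tool's x, y, z in degrees. A call has exactly 10 rows; each row is the pose to reach, as a shift and turn from the pose commanded when the call began, along the tool's axes at that moment; what a row does not reach only later rows make up. A row lasts 1/12 s, in which the tool goes at most 41.7 mm and 7.16 degrees, less where a joint would pass 70% of its speed; a pose out of reach is approached as far as the arm can. A call with a gripper value outside its range is refused whole. The fingers move at their own pace and stop on an object; the grip force is fixed at half the most. Time passes only in rows, so rows that repeat a pose let the fingers close, or fill a call up. It gives the time, the measured TCP pose, the force and the opening at its end, in the units of the state.
- get_state(): the state, without advancing time (a new reading comes with each control period).
- eyes.read_camera(name): name is "scene" or "top" or "wrist"; returns a dict with "frame" (400x640x3 uint8, red, green, blue), "camera_matrix" (3x3 intrinsics, pixels), "k1" (the pictures are not rectified: a ray, as slopes to the right and down, at radius r is drawn at 1 + k1 r^2 times it, then the intrinsics apply), "eye" and "orientation" of the camera in the world; the wrist camera has in their place "tool_from_camera" (4x4, takes a point from camera to tool coordinates, whose origin is the TCP and whose axes are the flange's). Camera axes: x right, y down, z forward; pixel columns grow to the right and rows downward; lengths in m; the calibration is good to about 2 mm. A picture is of the moment at which its call begins: read the wrist's pose just before it. There is no depth.
- env.job_done(): hands the job in, once; it reports no verdict.
Trained networks look in the newest picture that a camera, given by its name, has taken for a name from the list of things; names that differ only in an ending like _2 or _b are one class to them, and where a whole thing is asked for, a point or a joint stands for the part that bears it (a point fixed in the world has none). Each returns a list of dicts, best first, with "p" (0 to 1); they miss things now and then, are a little off and sometimes report something else, mostly with a low value. They report only what shows in the picture. A call takes as long as a camera call. They do not tell look-alikes from the thing itself.
- spotter.spot_in(camera, label): "position" ([x, y, z] in m, in world coordinates, good to about 4 mm: the middle of the surface that is visible of it).
- spotter.outline_of(camera, label): "mask" (400x640 bool, what is visible of it).
- spotter.landmark_of(camera, label): "position" ([x, y, z] in m, in world coordinates, good to about 4 mm: a listed point, or the origin of a listed thing).
The state is a dict: "clock": time; "qpos": joint angles; "qd": joint speeds; "tau": joint torques, N m; "tool_pos": TCP position; "eef_rot": TCP orientation; "ft_force": force on the tool from outside, world axes, zero at the start; "moment": the same for the moment, N m; "finger_gap": finger opening in m.
Only numpy, scipy, OpenCV 4.12 (cv2) and the standard library are available. Lean on these libraries where they do the work, as an engineer would, in place of code of your own. Each camera call takes 0.05 s, during which the arm holds its last target. There are 200 camera calls.

## Task

Do one run with the spring cart: set the tray on the cart with its handle on the scale side, load every mass block from the bench into it, pull the cart out by its tab until its pointer lines up with the index clip on the scale, hold it there for a good three seconds, and let it run back and come to rest. Then lift the tray off with all the blocks in it, tip them together into the wooden box, and set the empty tray back level on the cart, handle on the scale side again. Do not push the test-tube rack, the beaker of tools or the small jar out of place.

Things in the scene. Friction and masses are not known exactly. Their poses are not given: they have to be found in the camera images.
- block1_mid (a point): Grey cast-aluminium mass block, about 125 g: base 60 (x) x 36 (y) x 18 mm, with a grip rib 40 (x) x 12 (y) x 22 mm high on its middle (40 mm high overall). The point is its centre, 20 mm above its underside; z up as it stands. Two to four such blocks are there, all alike; an absent one reads None from the start.
- block2_mid (a point): As block1.
- block3_mid (a point): As block1.
- block4_mid (a point): As block1.
- tray_mid (a point): White smooth plastic tray, about 140 g, 126 (x) x 160 (y) mm, floor 4 mm. Walls 4 mm thick, 20 mm high, on both y sides and the +x side; the -x side is an open mouth without sill. Inside x -63 to +55, y -76 to +76 mm. The point is the middle of the floor's upper face; z up, x from mouth to handle. Blocks slide on it from a tilt of 18 to 27 degrees; on the cart an upstand closes the mouth.
- tray_handle (a point): The tray's upright handle: a flat plate 10 (x) x 50 (y) mm that rises from the middle of its +x wall to 84 mm above the underside. The point lies in the plate, 16 mm below its top, at (60, 0, +64) mm from tray_mid; same axes as tray_mid.
- cart (a joint): How far the cart is pulled out along the track (m), toward the track's +y; 0 = rest, range -0.075 to 0.17. A spring of about 30 N/m draws it back to 0; let go, it runs back, swings through a few cm and settles within 5 mm of 0 in 3 to 5 s.
- cart_pull (a point): The black upright pull tab on the cart's leading (+y) end: a plate 10 (x) x 40 (y) mm whose top is 20 mm above the point (the point is 86 mm above the bench). It moves with the cart; +y is the direction in which to pull. Nothing stands within 35 mm of its flat sides down to 35 mm below the point.
- cart_pointer (a point): Tip of the steel pointer on the cart's far (+x) side, over the white scale; it moves with the cart. Axes as the track: y along it.
- cart_seat (a point): Middle of the cart's deck, 58 mm above the bench, where the tray's underside belongs (tray_mid is then 4 mm above it, the handle on the +x side, x along x). Upstands leaning outward surround it, 12 mm high, leaving the tray 3 to 4 mm of play at their foot and 9 mm at their top. Axes as the track.
- marker_tip (a point): Tip of the steel index clip on the scale: the pointer lines up with it when the two have the same y along the track. Fixed during a run, 90 to 140 mm beyond the pointer's place at rest.
- track: Aluminium track, fixed on the bench, 110 mm wide 30 mm high, with a 36 mm wide scale shelf on its +x side (y 0.02 to 0.27 m), from -0.23 to +0.27 m along its y. At its -y end lies the clear tube of the spring gauge (34 mm thick, axis 62 mm high, y -0.155 to -0.415 m). Origin on the bench under the middle of the cart at rest.
- box: Open wooden storage box, fixed: outside 180 (x) x 250 (y) x 75 mm high, walls and floor 10 mm. Origin: middle of its underside.
- tube_rack: White test-tube rack with five tubes, 200 x 70 mm, 140 mm high, loose. Leave alone. Origin: middle of its underside.
- tool_beaker: Glass beaker with forceps and needles, 72 mm across, 170 mm high, loose. Leave alone. Origin: middle of its underside.
- reagent: Small brown jar with white cap, 60 mm across, 110 mm high, loose. Leave alone. Origin: middle of its underside.
Mind the look-alikes: they are no part of the job. Leave any red look-alike of the part that bears block2_mid alone. What is shaped like the part that bears block4_mid but pink is not meant.

How it is judged:
On the way, in this order (a step that is already met when the one before it is completed fails the run):
1. every mass block lies in the tray, the tray in its place on the cart (x of block1_mid in the frame of tray_mid between -0.066 and 0.066 m and y of block1_mid in the frame of tray_mid between -0.08 and 0.08 m and z of block1_mid in the frame of tray_mid between 0 and 0.045 m and x of block2_mid in the frame of tray_mid between -0.066 and 0.066 m and y of block2_mid in the frame of tray_mid between -0.08 and 0.08 m and z of block2_mid in the frame of tray_mid between 0 and 0.045 m and x of block3_mid in the frame of tray_mid between -0.066 and 0.066 m and y of block3_mid in the frame of tray_mid between -0.08 and 0.08 m and z of block3_mid in the frame of tray_mid between 0 and 0.045 m and x of block4_mid in the frame of tray_mid between -0.066 and 0.066 m and y of block4_mid in the frame of tray_mid between -0.08 and 0.08 m and z of block4_mid in the frame of tray_mid between 0 and 0.045 m and distance between tray_mid and cart_seat below 0.014 m and angle between tray_mid's own z axis and vertical below 0.06 rad and x of tray_handle in the frame of cart_seat above 0.03 m), for 0.3 s.
2. with the blocks aboard, the cart is held with its pointer within 5 mm of the index for 2.5 s (all of step 1 and y of cart_pointer in the frame of marker_tip between -0.005 and 0.005 m), for 2.5 s.
3. the cart has run back and come to rest within 12 mm of its place, blocks still aboard (all of step 1 and value of joint cart between -0.012 and 0.012 m and velocity of joint cart between -0.02 and 0.02 m/s), for 0.5 s.
4. the tray is tipped (more than 0.25 rad) over the box with all the blocks in it (angle between tray_mid's own z axis and vertical above 0.25 rad and horizontal distance between tray_mid and box below 0.2 m and x of block1_mid in the frame of tray_mid between -0.066 and 0.066 m and y of block1_mid in the frame of tray_mid between -0.08 and 0.08 m and z of block1_mid in the frame of tray_mid between 0 and 0.045 m and x of block2_mid in the frame of tray_mid between -0.066 and 0.066 m and y of block2_mid in the frame of tray_mid between -0.08 and 0.08 m and z of block2_mid in the frame of tray_mid between 0 and 0.045 m and x of block3_mid in the frame of tray_mid between -0.066 and 0.066 m and y of block3_mid in the frame of tray_mid between -0.08 and 0.08 m and z of block3_mid in the frame of tray_mid between 0 and 0.045 m and x of block4_mid in the frame of tray_mid between -0.066 and 0.066 m and y of block4_mid in the frame of tray_mid between -0.08 and 0.08 m and z of block4_mid in the frame of tray_mid between 0 and 0.045 m).
At the end, for the whole second after the job is handed in: Every block lies in the wooden box, inside its walls and below 85 mm; the tray stands level on the cart within 14 mm of its place, square to it (0.12 rad) with its handle on the scale side (the far side); the cart is at rest within 12 mm of its rest place (x of block1_mid in the frame of box between -0.082 and 0.082 m and y of block1_mid in the frame of box between -0.117 and 0.117 m and z of block1_mid in the frame of box between 0.015 and 0.085 m and x of block2_mid in the frame of box between -0.082 and 0.082 m and y of block2_mid in the frame of box between -0.117 and 0.117 m and z of block2_mid in the frame of box between 0.015 and 0.085 m and x of block3_mid in the frame of box between -0.082 and 0.082 m and y of block3_mid in the frame of box between -0.117 and 0.117 m and z of block3_mid in the frame of box between 0.015 and 0.085 m and x of block4_mid in the frame of box between -0.082 and 0.082 m and y of block4_mid in the frame of box between -0.117 and 0.117 m and z of block4_mid in the frame of box between 0.015 and 0.085 m and distance between tray_mid and cart_seat below 0.014 m and angle between tray_mid's own z axis and vertical below 0.06 rad and x of tray_handle in the frame of cart_seat above 0.03 m and angle between the x axis of tray_mid and the x axis of cart_seat, either way round below 0.12 rad and value of joint cart between -0.012 and 0.012 m and velocity of joint cart between -0.02 and 0.02 m/s); the robot touches nothing.
It fails at once if the test-tube rack is pushed more than 25 mm or tipped (distance of tube_rack from where it was at the start of the episode above 0.025 m or angle between tube_rack's own z axis and vertical above 0.3 rad).
It fails at once if the beaker of tools is pushed more than 25 mm or tipped (distance of tool_beaker from where it was at the start of the episode above 0.025 m or angle between tool_beaker's own z axis and vertical above 0.3 rad).
It fails at once if the small jar is pushed more than 25 mm or tipped (distance of reagent from where it was at the start of the episode above 0.025 m or angle between reagent's own z axis and vertical above 0.3 rad).
Of block1, block2, block3, block4 only 2 to 4 are there at a start; the rules pass over those that are not, and their reading is None.
At some moment in a run one of block1, block2, block3, block4 may be knocked a few centimetres aside while the robot is not near it.
It also fails if it takes over 208 s, if anything falls off the work surface, if the arm or the gripper's body presses on something with over 40 N, if the wrist force passes 120 N, or if a joint passes its speed limit or range.

## Working session

There is one attempt and no reset: what is moved stays moved. The work goes in short steps, Python scripts to look and compute and a tool call to move; the robot and the scene stay as the last step left them, time stands still between calls to the robot, and variables do not carry over. Pictures are saved under pics/ and viewed, about 12 in all and at most 16, crops included, and the job is handed in when it is done.

Besides the shell and the picture viewer there is one more tool, called after "Call:" by a JSON object that holds its "op" and its "data". apply_moves: Moves the arm, as the interface text tells. Its arguments: {"type":"object","properties":{"plan":{"type":"array","items":{"type":"array"}}},"required":["plan"]}

```bash
ls; mkdir -p pics
cat > h.py <<'E'
import numpy as np, cv2
from scipy.spatial.transform import Rotation as R
from station import get_state, eyes, env, spotter
np.set_printoptions(precision=4,suppress=True)
def shot(cam,name=None):
    c=eyes.read_camera(cam)
    if name: cv2.imwrite(f'pics/{name}.png',c['frame'][:,:,::-1])
    return c
E
python3 - <<'E'
from h import *
s=get_state();print({k:np.round(v,3) for k,v in s.items()})
cs={}
for cam in ['scene','top']:
    c=shot(cam,cam+'0');cs[cam]=c['frame']
    print(cam,c['eye'],c['orientation'],c['k1'],c['camera_matrix'])
    for l in ['block1_mid','tray_mid','tray_handle','cart_pull','cart_pointer','cart_seat','marker_tip','track','box','tube_rack','tool_beaker','reagent']:
        print(l,[(np.round(d['position'],3),round(d['p'],2)) for d in spotter.landmark_of(cam,l)])
cv2.imwrite('pics/both0.png',np.vstack([cs['scene'],cs['top']])[:,:,::-1])
E
```

```text
pics
{'clock': np.float64(0.0), 'qpos': array([ 1.098,  0.384,  0.044,  1.6  , -0.018,  1.161, -0.05 ]), 'qd': array([ 0.001, -0.   ,  0.001, -0.   , -0.003, -0.   , -0.002]), 'tau': array([  0.   , -43.346,   1.025, -24.951,   0.011,   0.011,   0.   ]), 'tool_pos': array([ 0.238, -0.604,  0.403]), 'eef_rot': array([ 0.982,  0.186, -0.   , -0.001]), 'ft_force': array([ 0.13 ,  0.013, -0.59 ]), 'moment': array([ 0.023,  0.01 , -0.046]), 'finger_gap': np.float64(0.086)}
scene [ 1.0758 -0.5664  0.9423] [ 0.86    0.3665 -0.1371 -0.3275] 0.020588835630420802 [[372.824    0.     324.384 ]
 [  0.     372.824  191.6435]
 [  0.       0.       1.    ]]
block1_mid [(array([ 0.617, -0.093,  0.002]), 0.58), (array([ 0.432, -0.063,  0.019]), 0.53)]
tray_mid [(array([ 0.432, -0.36 , -0.   ]), 0.76)]
tray_handle [(array([ 0.49 , -0.357,  0.065]), 0.96)]
cart_pull [(array([0.615, 0.029, 0.088]), 0.59), (array([ 0.434, -0.068,  0.017]), 0.33)]
cart_pointer [(array([ 0.706, -0.008,  0.04 ]), 0.59), (array([0.618, 0.029, 0.085]), 0.49)]
cart_seat [(array([ 0.619, -0.09 ,  0.058]), 0.95)]
marker_tip [(ar
[... 685 characters left out ...]
), 0.29)]
cart_pull [(array([0.618, 0.024, 0.087]), 0.8), (array([ 0.775, -0.194,  0.003]), 0.23)]
cart_pointer [(array([ 0.704, -0.008,  0.039]), 0.87)]
cart_seat [(array([ 0.61 , -0.09 ,  0.058]), 0.95)]
marker_tip [(array([ 0.776, -0.193,  0.003]), 0.66), (array([0.615, 0.024, 0.083]), 0.55), (array([0.708, 0.107, 0.042]), 0.38)]
track [(array([ 0.62 , -0.091, -0.004]), 0.79)]
box [(array([ 0.428,  0.337, -0.001]), 0.7), (array([0.708, 0.109, 0.043]), 0.44)]
tube_rack [(array([ 0.476, -0.6  ,  0.002]), 0.74), (array([ 0.429,  0.34 , -0.001]), 0.23)]
tool_beaker [(array([ 0.777, -0.193,  0.001]), 0.67), (array([0.708, 0.11 , 0.043]), 0.33)]
reagent [(array([ 0.614,  0.511, -0.006]), 0.88)]
```

View pics/top0.png

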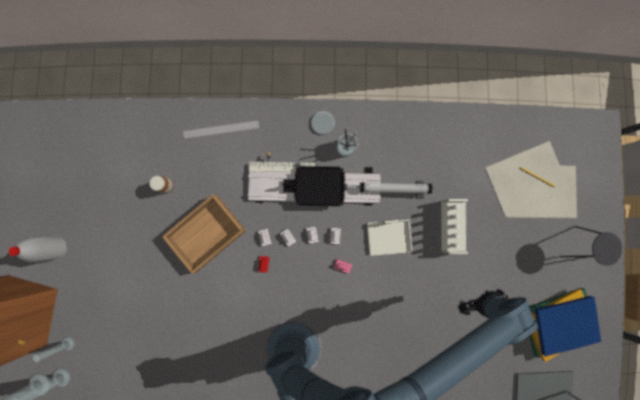

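View pics/scene0.png

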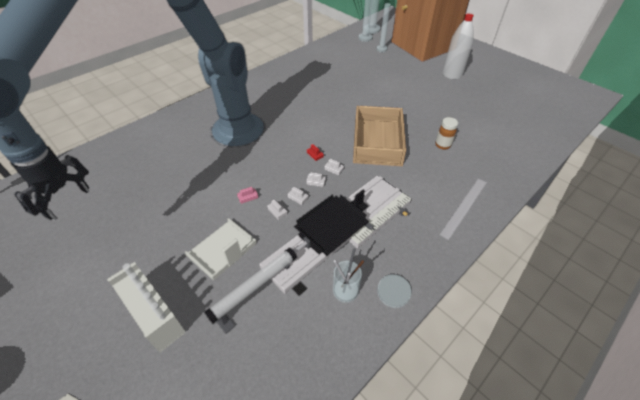

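```bash
cat >> h.py <<'E'
def campose(c,s=None):
    if 'eye' in c: return np.array(c['eye']),R.from_quat(c['orientation']).as_matrix()
    T=np.eye(4);T[:3,:3]=R.from_quat(s['eef_rot']).as_matrix();T[:3,3]=s['tool_pos'];T=T@np.array(c['tool_from_camera'])
    return T[:3,3],T[:3,:3]
def proj(c,P,s=None):
    e,M=campose(c,s);q=(np.atleast_2d(P)-e)@M;q=q[:,:2]/q[:,2:]
    q=q*(1+c['k1']*(q**2).sum(1,keepdims=True));K=np.array(c['camera_matrix'])
    return q*[K[0,0],K[1,1]]+[K[0,2],K[1,2]]
def back(c,px,z,s=None):
    e,M=campose(c,s);K=np.array(c['camera_matrix']);d=(np.atleast_2d(px)-[K[0,2],K[1,2]])/[K[0,0],K[1,1]];q=d.copy()
    for _ in range(20): q=d/(1+c['k1']*(q**2).sum(1,keepdims=True))
    r=np.c_[q,np.ones(len(q))]@M.T
    return e+r*((z-e[2])/r[:,2])[:,None]
def toolR(jaw_deg,tilt_deg=0):
    """tool z down, jaw (tool y) along yaw; tilt>0 leans the body toward -jaw, fingers toward +jaw"""
    a=np.radians(jaw_deg);y=np.array([np.cos(a),np.sin(a),0]);z=np.array([0,0,-1.]);x=np.cross(y,z)
    M=np.c_[x,y,z]
    return R.from_matrix(M)*R.from_euler('x',-tilt_deg,degrees=True)
def move(g,jaw,tilt=0,frm=None):
    """shift(mm)/turn(deg) to grasp point g; frm=(tcp,Rot) or present state. returns next frm"""
    if frm is None: s=get_state();frm=(np.array(s['tool_pos']),R.from_quat(s['eef_rot']))
    Rt=toolR(jaw,tilt);t=np.array(g)-Rt.apply([0,0,.155])
    sh=frm[1].inv().apply(t-frm[0])*1000;tu=np.degrees((frm[1].inv()*Rt).as_rotvec())
    print('move',np.round(sh,1).tolist(),np.round(tu,1).tolist(),'n>=',round(max(np.linalg.norm(sh)/41.7,np.linalg.norm(tu)/7.16),1))
    return (t,Rt)
E
python3 - <<'E'
from h import *
move([.475,-.357,.23],4)
c=shot('top');s=c['frame']
cv2.imwrite('pics/blk.png',cv2.resize(s[215:285,225:365],None,fx=5.5,fy=5.5,interpolation=cv2.INTER_CUBIC)[:,:,::-1])
for p in [(264,237),(288,237),(312,235),(335,236),(264,264),(343,267)]: print(p,back(c,p,.03)[0], s[p[1]-2:p[1]+3,p[0]-2:p[0]+3].mean((0,1)))
E
```

```text
move [311.3, -143.9, 19.7] [-0.0, -0.0, -72.5] n>= 10.1
(264, 237) [0.4239 0.115  0.03  ] [175.96 168.56 166.84]
(288, 237) [0.4255 0.0243 0.03  ] [181.44 174.04 172.44]
(312, 235) [ 0.4345 -0.0661  0.03  ] [174.52 167.   165.52]
(335, 236) [ 0.4321 -0.1528  0.03  ] [170.44 163.24 161.4 ]
(264, 264) [0.3223 0.1131 0.03  ] [159.6   32.12  30.04]
(343, 267) [ 0.3161 -0.1846  0.03  ] [176.12  96.72 116.76]
```

View pics/blk.png

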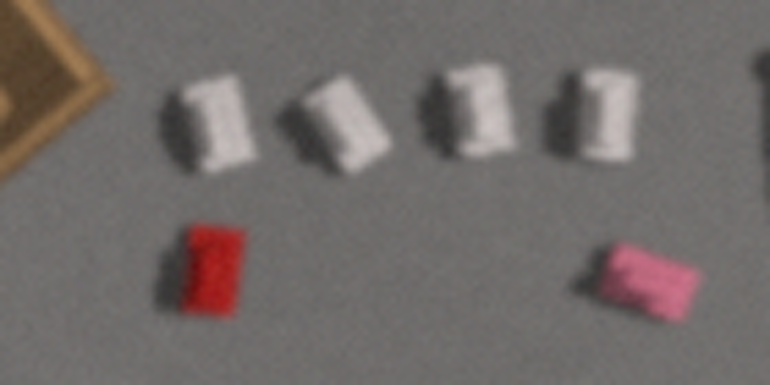

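The crop shows four grey blocks at top-view pixels (264,237), (288,237), (312,235) and (335,236). They are grey with a rib, as described, so these are the ones meant. The red (264,264) and pink (343,267) look-alikes stay where they are.

Call:
{"op": "apply_moves", "data": {"plan": [[0,[31,-14,2],[0,0,-7]],[0,[62,-28,4],[0,0,-14]],[0,[93,-42,6],[0,0,-21]],[0,[124,-57,8],[0,0,-28]],[0,[155,-71,10],[0,0,-35]],[0,[187,-86,12],[0,0,-42]],[0,[218,-100,14],[0,0,-49]],[0,[260,-120,16],[0,0,-57]],[0,[290,-134,18],[0,0,-65]],[0,[311,-144,20],[0,0,-72.5]]]}}

```text
clock: 2.18
tool_pos: [0.4781, -0.3523, 0.3851]
eef_rot: [0.691, 0.723, 0.002, 0.0]
ft_force: [0.0, -0.1, 0.7]
finger_gap: 0.0852
```

Run:
```python
from h import *
s=get_state();print(s['clock'],s['tool_pos'],s['eef_rot'],s['qpos'])
c=shot('wrist','w1');print(c['tool_from_camera'],c['k1'],c['camera_matrix'])
for l in ['tray_handle','tray_mid']: print(l,[(d['position'],d['p']) for d in spotter.landmark_of('wrist',l)])
print(proj(c,[[.489,-.357,.088]],s))
```

```text
2.1833 [ 0.4781 -0.3523  0.3851] [0.6906 0.7233 0.0016 0.0003] [ 0.8253  0.3157 -0.3098  1.7438  0.1032  1.0971  0.5292]
[[ 0.0009 -0.9572 -0.2893  0.073 ]
 [ 1.      0.0008  0.0005  0.002 ]
 [-0.0003 -0.2893  0.9572  0.0305]
 [ 0.      0.      0.      1.    ]] 0.014041526637446514 [[341.2112   0.     324.2792]
 [  0.     341.2112 206.2162]
 [  0.       0.       1.    ]]
tray_handle [([0.4873, -0.3528, 0.0708], 0.85)]
tray_mid [([0.4766, -0.6008, 0.0006], 0.69), ([0.4277, -0.3598, 0.0051], 0.62)]
[[333.7591 203.9674]]
```

View pics/w1.png

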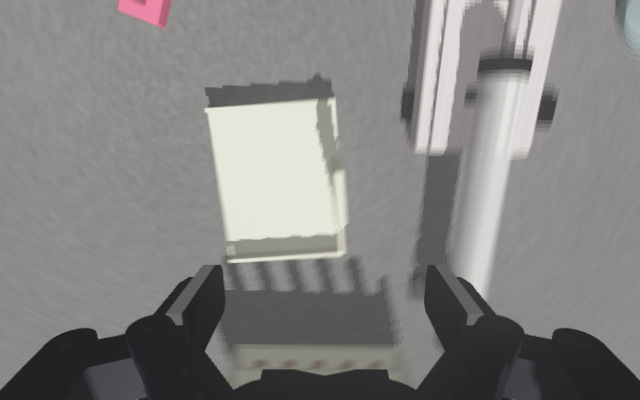

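Run:
```python
from h import *
s=get_state()
c=eyes.read_camera('wrist');f=c['frame']
P=back(c,[(206,108),(334,98),(228,258),(345,254)],.024,s);print(P[:,:2],P.mean(0))
for a,b in[(0,1),(2,3),(2,0),(3,1)]: d=P[b]-P[a];print(np.degrees(np.arctan2(d[1],d[0])),np.linalg.norm(d))
g=cv2.cvtColor(f,cv2.COLOR_RGB2GRAY)
cv2.imwrite('pics/hc.png',cv2.resize(f[80:280,190:370],None,fx=4,fy=3,interpolation=cv2.INTER_CUBIC)[:,:,::-1])
t=shot('top');o=spotter.outline_of('top','box');m=o[0]['mask'].astype(np.uint8);cn=max(cv2.findContours(m,0,1)[0],key=cv2.contourArea)
bx=cv2.boxPoints(cv2.minAreaRect(back(t,cn[:,0,:],.075)[:,:2].astype(np.float32)));print('box',bx,bx.mean(0))
for l in ['track']:
    o=spotter.outline_of('top',l)
    print(o[0]['p']);m=o[0]['mask'].astype(np.uint8);cn=max(cv2.findContours(m,0,1)[0],key=cv2.contourArea)
    print(l,cv2.minAreaRect(back(t,cn[:,0,:],.03)[:,:2].astype(np.float32)))
```

```text
[[ 0.367  -0.2896]
 [ 0.4851 -0.2757]
 [ 0.3812 -0.4414]
 [ 0.5045 -0.4318]] [ 0.4344 -0.3596  0.024 ]
6.6951937590922235 0.11899514629710356
4.441919150622808 0.12372570851826938
95.34163569059521 0.15250082685655172
97.07123353395278 0.1573261765200029
box [[0.2769 0.3715]
 [0.4473 0.173 ]
 [0.5915 0.2968]
 [0.421  0.4953]] [0.4342 0.3341]
0.56
track ((0.623683750629425, -0.16911238431930542), (0.698228657245636, 0.16229186952114105), 88.33366394042969)
```

View pics/hc.png

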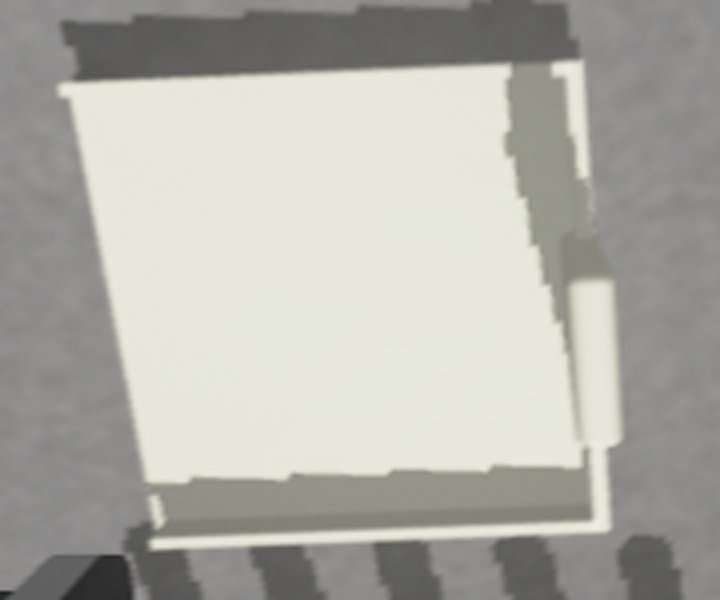

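Run:
```python
from h import *
s=get_state();c=eyes.read_camera('wrist')
q=np.array([(570,280),(612,280),(620,440),(580,445)])/[4,3]+[190,80]
P=back(c,q,.084,s);print(P,P.mean(0))
h=P.mean(0);g=[h[0],h[1],.070]
f=move([h[0],h[1],.1],5.5);f=move(g,5.5,frm=f)
```

```text
[[ 0.4811 -0.3401  0.084 ]
 [ 0.4896 -0.3398  0.084 ]
 [ 0.4934 -0.3854  0.084 ]
 [ 0.485  -0.3871  0.084 ]] [ 0.4873 -0.3631  0.084 ]
move [-4.4, 14.0, 129.7] [-0.0, 0.0, -3.8] n>= 3.1
move [0.0, 0.0, 30.0] [0.0, 0.0, 0.0] n>= 0.7
```

Call:
{"op": "apply_moves", "data": {"plan": [[0,[1,10,25],[0,0,-2]],[0,[2,16,50],[0,0,-4]],[0,[2,16,75],[0,0,-4]],[0,[2,16,100],[0,0,-4]],[0,[2,16,120],[0,0,-4]],[0,[2,16,140],[0,0,-4]],[0,[2,16,150],[0,0,-4]],[0,[2,16,158],[0,0,-4]],[0,[2,16,160],[0,0,-4]],[0.5,[2,16,160],[0,0,-4]]]}}

```text
clock: 3.42
tool_pos: [0.4904, -0.355, 0.2248]
eef_rot: [0.67, 0.743, -0.0, 0.0]
ft_force: [0.2, 0.0, 0.5]
finger_gap: 0.0752
```

Call:
{"op": "apply_moves", "data": {"plan": [[1,[0,0,0],[0,0,0]],[1,[0,0,0],[0,0,0]],[1,[0,0,0],[0,0,0]],[1,[0,0,0],[0,0,0]],[1,[0,0,0],[0,0,0]],[1,[0,0,0],[0,0,0]],[1,[0,0,0],[0,0,0]],[1,[0,0,0],[0,0,0]],[1,[0,0,0],[0,0,0]],[1,[0,0,0],[0,0,0]]]}}

```text
clock: 4.25
tool_pos: [0.4907, -0.3547, 0.2253]
eef_rot: [0.669, 0.743, -0.0, 0.0]
ft_force: [-1.8, 0.4, 5.6]
finger_gap: 0.0092
```

Run:
```python
from h import *
s=get_state();print(s['clock'],s['tool_pos'],s['eef_rot'],s['finger_gap'],s['ft_force'])
c=shot('wrist','w2')
c=shot('scene','s2');
```

```text
4.25 [ 0.4907 -0.3547  0.2253] [ 0.6694  0.7429 -0.0002  0.0002] 0.009184291228006689 [-1.8193  0.3593  5.5958]
```

View pics/w2.png

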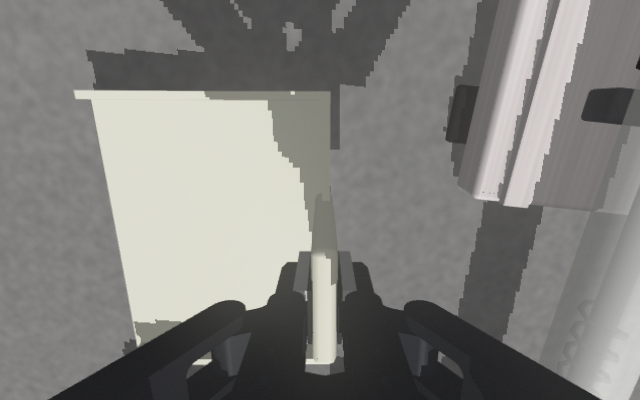

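Run:
```python
from h import *
s=get_state();c=eyes.read_camera('wrist')
P=back(c,[(76,92),(331,91)],.024,s)
Rt=R.from_quat(s['eef_rot']);print('far wall corners in tool',Rt.inv().apply(P-s['tool_pos'])*1000)
for cam in ['top','scene']:
    t=shot(cam)
    for l in ['cart_seat','cart_pull']:
        for o in spotter.outline_of(cam,l)[:2]:
            m=o['mask'].astype(np.uint8);cn=max(cv2.findContours(m,0,1)[0],key=cv2.contourArea)
            r=cv2.minAreaRect(back(t,cn[:,0,:],.064)[:,:2].astype(np.float32));print(cam,l,o['p'],cn[:,0].min(0),cn[:,0].max(0),r)
    for l in ['cart_seat','cart_pull','cart_pointer','track','marker_tip']:
        print(cam,l,[(d['position'],d['p']) for d in spotter.landmark_of(cam,l)][:1])
    if cam=='top':
        cv2.imwrite('pics/cart.png',cv2.resize(t['frame'][145:220,235:385],None,fx=5.3,fy=5.3,interpolation=cv2.INTER_CUBIC)[:,:,::-1])
```

```text
far wall corners in tool [[  77.3235 -114.9354  201.2733]
 [  78.2534    5.1821  201.2785]]
top cart_seat 0.97 [283 163] [358 206] ((0.6192991137504578, -0.09484200179576874), (0.2788543999195099, 0.15574511885643005), 86.56441497802734)
top cart_pull 0.79 [283 162] [351 206] ((0.6214216947555542, -0.08137276768684387), (0.25351011753082275, 0.1600581407546997), 86.56086730957031)
top cart_seat [([0.6122, -0.0897, 0.0589], 0.66)]
top cart_pull [([0.621, 0.0266, 0.0826], 0.95)]
top cart_pointer [([0.7068, -0.0069, 0.0437], 0.66)]
top track [([0.6189, -0.0904, -0.0037], 0.97)]
top marker_tip [([0.7062, 0.1079, 0.0447], 0.35)]
scene cart_seat 0.56 [294 189] [372 254] ((0.6169913411140442, -0.08200487494468689), (0.29902878403663635, 0.17088080942630768), 80.57714080810547)
scene cart_seat [([0.6165, -0.0868, 0.0556], 0.87)]
scene cart_pull [([0.6138, 0.0278, 0.0857], 0.67)]
scene cart_pointer [([0.7048, -0.0074, 0.0389], 0.6)]
scene track [([0.6182, -0.0905, -0.0011], 0.67)]
scene marker_tip [([0.7041, 0.1061, 0.0447], 0.42)]
```

View pics/cart.png

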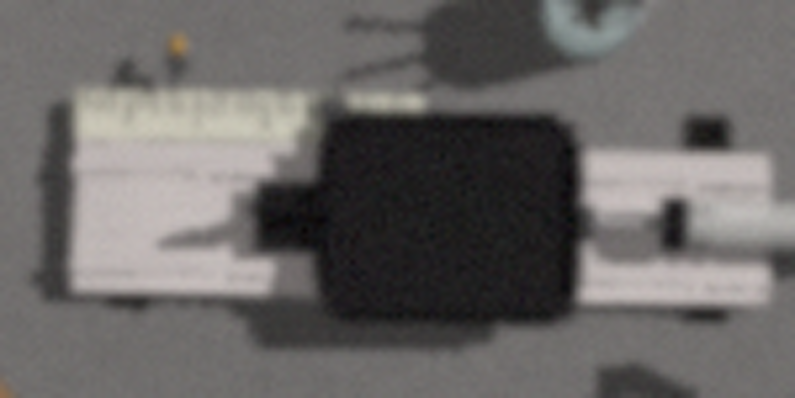

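Run:
```python
from h import *
t=eyes.read_camera('top')
q=lambda a:np.array(a)/5.3+[235,145]
P=back(t,q([(450,217),(322,217),(578,217),(450,115),(450,320)]),.07);print(P)
for a,z in [([(70,292),(770,305)],.03),([(580,150),(770,153)],.03),([(335,320),(565,322)],.065),([(340,115),(560,117)],.065)]:
    P=back(t,q(a),z);d=P[0]-P[1];print(np.degrees(np.arctan2(d[1],d[0]))-90,P[:,:2])
yaw=-1.5;seat=np.array([.617,-.090]);ax=np.array([np.cos(np.radians(yaw)),np.sin(np.radians(yaw))])
h=seat+.06*ax;print(h)
s=get_state();f=(np.array(s['tool_pos']),R.from_quat(s['eef_rot']))
g0=s['tool_pos']-[0,0,.155]
f=move(g0+[0,0,.13],6,frm=f)
f=move([h[0],h[1],.21],yaw,frm=f)
```

```text
[[ 0.6169 -0.0926  0.07  ]
 [ 0.6156 -0.0032  0.07  ]
 [ 0.6184 -0.182   0.07  ]
 [ 0.6887 -0.0915  0.07  ]
 [ 0.545  -0.0936  0.07  ]]
-0.171312697139669 [[ 0.5625  0.1782]
 [ 0.561  -0.3231]]
0.059033679752076296 [[ 0.6703 -0.1857]
 [ 0.6704 -0.3225]]
0.3947160634908755 [[ 0.544  -0.0134]
 [ 0.5451 -0.1741]]
0.3661807739848655 [[ 0.6882 -0.0143]
 [ 0.6892 -0.1689]]
[ 0.677  -0.0916]
move [-0.1, 0.0, -130.0] [0.0, 0.0, -0.0] n>= 3.1
move [242.2, 212.8, -9.7] [0.0, 0.0, 7.5] n>= 7.7
```

Call:
{"op": "apply_moves", "data": {"plan": [[1,[0,0,-8],[0,0,0]],[1,[0,0,-22],[0,0,0]],[1,[0,0,-40],[0,0,0]],[1,[0,0,-60],[0,0,0]],[1,[0,0,-80],[0,0,0]],[1,[0,0,-100],[0,0,0]],[1,[0,0,-118],[0,0,0]],[1,[0,0,-128],[0,0,0]],[1,[6,5,-130],[0,0,0]],[1,[18,15,-130],[0,0,0]]]}}

```text
clock: 6.08
tool_pos: [0.5025, -0.3371, 0.3556]
eef_rot: [0.671, 0.741, -0.001, 0.001]
ft_force: [0.9, -0.5, -1.9]
finger_gap: 0.0095
```

Call:
{"op": "apply_moves", "data": {"plan": [[1,[25,20,0],[0,0,1]],[1,[50,43,0],[0,0,2]],[1,[77,67,0],[0,0,3]],[1,[104,91,0],[0,0,4]],[1,[131,115,0],[0,0,5]],[1,[158,138,0],[0,0,6]],[1,[183,160,0],[0,0,6]],[1,[205,180,0],[0,0,6]],[1,[220,192,0],[0,0,6]],[1,[226,198,0],[0,0,6]]]}}

```text
clock: 6.92
tool_pos: [0.6781, -0.0832, 0.3533]
eef_rot: [0.705, 0.709, 0.001, -0.002]
ft_force: [0.3, 0.9, -1.0]
finger_gap: 0.0091
```

Run:
```python
from h import *
s=get_state();print(s['clock'],s['tool_pos'],s['eef_rot'],s['finger_gap'],s['ft_force'],s['moment'])
w=shot('wrist');t=shot('scene')
for l in['tray_mid','tray_handle','cart_pull','cart_seat']: print(l,[(d['position'],d['p']) for d in spotter.landmark_of('scene',l)][:2])
cv2.imwrite('pics/s3.png',np.hstack([cv2.resize(w['frame'],(400,250)),cv2.resize(t['frame'][150:300,220:460],(400,250))])[:,:,::-1])
```

```text
6.9167 [ 0.6781 -0.0832  0.3533] [ 0.7047  0.7095  0.0013 -0.002 ] 0.009111757240727608 [ 0.3301  0.949  -0.9643] [ 0.0564 -0.0186 -0.015 ]
tray_mid [([0.621, -0.0839, 0.1281], 0.72), ([0.6166, 0.5057, 0.0015], 0.42)]
tray_handle [([0.6769, -0.0829, 0.1948], 0.58), ([0.6165, 0.5071, 0.0031], 0.31)]
cart_pull []
cart_seat [([0.6166, -0.0896, 0.0592], 0.94)]
```

View pics/s3.png

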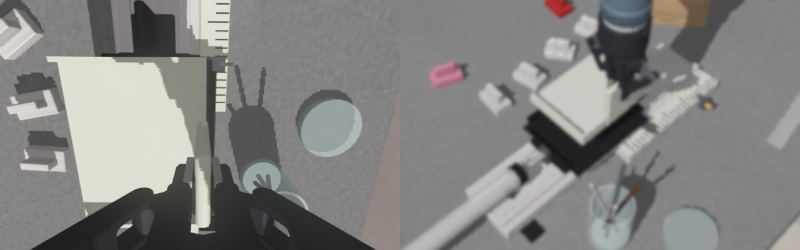

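Call:
{"op": "apply_moves", "data": {"plan": [[1,[-3,0,5],[0,0,0]],[1,[-6,-1,15],[0,0,0]],[1,[-6,-1,25],[0,0,0]],[1,[-6,-1,35],[0,0,0]],[1,[-6,-1,42],[0,0,0]],[1,[-6,-1,46],[0,0,0]],[1,[-6,-1,48],[0,0,0]],[1,[-6,-1,48],[0,0,0]],[1,[-6,-1,48],[0,0,0]],[1,[-6,-1,48],[0,0,0]]]}}

```text
clock: 8.05
tool_pos: [0.6765, -0.0955, 0.3074]
eef_rot: [0.707, 0.707, 0.0, 0.0]
ft_force: [-0.5, -0.8, -1.4]
finger_gap: 0.0093
```

Run:
```python
from h import *
s=get_state();print(s['clock'],s['tool_pos'],R.from_quat(s['eef_rot']).as_matrix(),s['ft_force'])
w=shot('wrist');t=shot('scene')
q=lambda p: proj(w,p,s)
for cam in ['wrist','scene']:
  for l in['tray_mid','tray_handle','cart_pull','cart_seat','cart_pointer']: print(cam,l,[(d['position'],d['p']) for d in spotter.landmark_of(cam,l)][:2])
cv2.imwrite('pics/s4.png',np.hstack([cv2.resize(w['frame'][60:,:],(400,250)),cv2.resize(t['frame'][165:275,260:440],(400,250))])[:,:,::-1])
```

```text
8.05 [ 0.6765 -0.0955  0.3074] [[ 0.0004  1.      0.0013]
 [ 1.     -0.0004 -0.    ]
 [-0.      0.0013 -1.    ]] [-0.5265 -0.7718 -1.3521]
wrist tray_mid [([0.6137, -0.0915, 0.0871], 0.96)]
wrist tray_handle [([0.6721, -0.093, 0.1548], 0.78)]
wrist cart_pull []
wrist cart_seat []
wrist cart_pointer [([0.6753, -0.093, 0.1519], 0.51)]
scene tray_mid [([0.6163, -0.0953, 0.0847], 0.87)]
scene tray_handle [([0.6774, -0.0945, 0.1498], 0.77), ([0.4747, -0.6004, -0.0015], 0.47)]
scene cart_pull [([0.6171, 0.0268, 0.0859], 0.71)]
scene cart_seat [([0.4343, -0.0666, 0.0191], 0.43)]
scene cart_pointer [([0.7064, -0.0049, 0.0416], 0.63)]
```

View pics/s4.png

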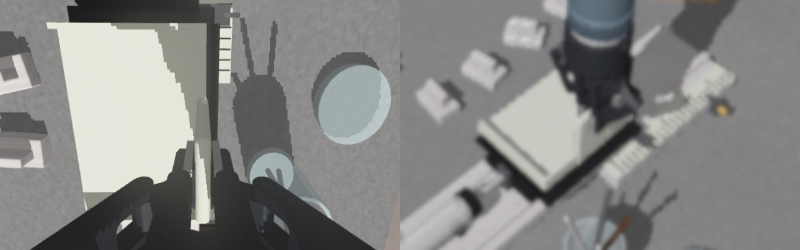

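Call:
{"op": "apply_moves", "data": {"plan": [[1,[3,0,0],[0,0,0]],[1,[5,0,2],[0,0,0]],[1,[5,0,6],[0,0,0]],[1,[5,0,10],[0,0,0]],[1,[5,0,13],[0,0,0]],[1,[5,0,16],[0,0,0]],[1,[5,0,18],[0,0,0]],[1,[5,0,20],[0,0,0]],[1,[5,0,21],[0,0,0]],[1,[5,0,21],[0,0,0]]]}}

```text
clock: 9.48
tool_pos: [0.676, -0.0907, 0.2853]
eef_rot: [0.707, 0.707, -0.0, -0.0]
ft_force: [-0.0, -0.4, -2.0]
finger_gap: 0.0091
```

Call:
{"op": "apply_moves", "data": {"plan": [[1,[0,0,0.5],[0,0,0]],[1,[0,0,1],[0,0,0]],[1,[0,0,1.5],[0,0,0]],[1,[0,0,1.5],[0,0,0]],[1,[0,0,2],[0,0,0]],[1,[0,0,2],[0,0,0]],[1,[0,0,2.5],[0,0,0]],[1,[0,0,2.5],[0,0,0]],[1,[0,0,2.5],[0,0,0]],[1,[0,0,2.5],[0,0,0]]]}}

```text
clock: 10.32
tool_pos: [0.6762, -0.0906, 0.2834]
eef_rot: [0.707, 0.707, 0.0, 0.0]
ft_force: [-0.3, -0.0, 0.4]
finger_gap: 0.0093
```

Run:
```python
from h import *
s=get_state();print(s['clock'],s['tool_pos'],s['ft_force'],s['moment'])
for cam in ['wrist','scene']:
  w=shot(cam)
  for l in['tray_mid','tray_handle','cart_pull']: print(cam,l,[(d['position'],d['p']) for d in spotter.landmark_of(cam,l)][:2])
```

```text
10.3167 [ 0.6762 -0.0906  0.2834] [-0.348  -0.0265  0.3827] [0.001  0.0147 0.0258]
wrist tray_mid [([0.6145, -0.0897, 0.0631], 0.64)]
wrist tray_handle [([0.6681, -0.0881, 0.1306], 0.94)]
wrist cart_pull []
scene tray_mid [([0.617, -0.0911, 0.0574], 0.76)]
scene tray_handle [([0.6776, -0.0923, 0.1262], 0.68)]
scene cart_pull [([0.6153, 0.0259, 0.0897], 0.57)]
```

Call:
{"op": "apply_moves", "data": {"plan": [[0.6,[0,0,0],[0,0,0]],[0.4,[0,0,0],[0,0,0]],[0.4,[0,0,0],[0,0,0]],[0.4,[0,0,0],[0,0,0]],[0.4,[0,0,-8],[0,0,0]],[0.4,[0,0,-25],[0,0,0]],[0.4,[0,0,-55],[0,0,0]],[0.4,[0,-20,-90],[0,0,0]],[0.4,[0,-55,-120],[0,0,0]],[0.4,[0,-95,-130],[0,0,0]]]}}

```text
clock: 11.55
tool_pos: [0.5864, -0.0899, 0.4179]
eef_rot: [0.707, 0.707, 0.004, 0.004]
ft_force: [1.3, -0.0, 1.3]
finger_gap: 0.0511
```

Call:
{"op": "apply_moves", "data": {"plan": [[0.4,[0,-40,0],[0,0,0]],[0.4,[5,-75,0],[0,0,0]],[0.4,[10,-110,0],[0,0,0]],[0.4,[20,-140,0],[0,0,0]],[0.4,[30,-145,0],[0,0,0]],[0.4,[35,-148,0],[0,0,0]],[0.4,[40,-150,0],[0,0,0]],[0.4,[40,-150,0],[0,0,0]],[0.4,[40,-150,0],[0,0,0]],[0.4,[40,-150,0],[0,0,0]]]}}

```text
clock: 12.38
tool_pos: [0.4356, -0.0508, 0.4124]
eef_rot: [0.707, 0.707, 0.0, 0.0]
ft_force: [-0.5, -0.3, -0.1]
finger_gap: 0.0512
```

Run:
```python
from h import *
s=get_state();print(s['clock'],s['tool_pos'],s['eef_rot'],s['finger_gap'])
w=shot('wrist','w5')
print([(d['position'],d['p']) for d in spotter.landmark_of('wrist','block1_mid')])
for o in spotter.outline_of('wrist','block1_mid'):
    m=o['mask'].astype(np.uint8);cn=max(cv2.findContours(m,0,1)[0],key=cv2.contourArea);print(o['p'],cv2.minAreaRect(cn))
t=shot('scene')
for l in['tray_mid','tray_handle','block1_mid']: print(l,[(d['position'],d['p']) for d in spotter.landmark_of('scene',l)])
```

```text
12.3833 [ 0.4356 -0.0508  0.4124] [0.7073 0.7069 0.0004 0.0001] 0.05119496987858043
[([0.4369, -0.0631, 0.0185], 0.86), ([0.6147, -0.0914, 0.0623], 0.71)]
0.56 ((323.156005859375, 186.60800170898438), (34.5248908996582, 55.72282409667969), 79.69515228271484)
tray_mid [([0.6173, -0.0911, 0.0561], 0.86)]
tray_handle [([0.6767, -0.0897, 0.1245], 0.82)]
block1_mid [([0.4354, -0.0664, 0.0202], 0.58)]
```

View pics/w5.png

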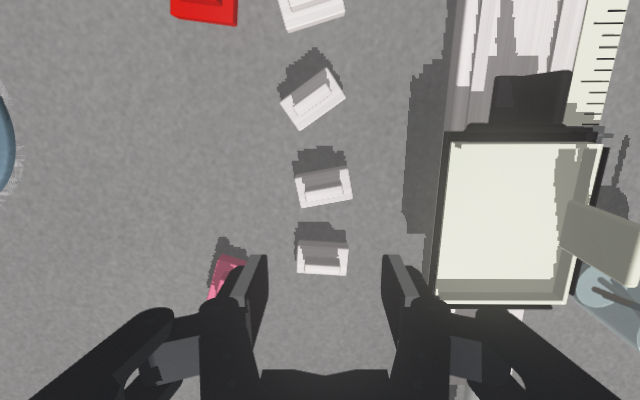

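```bash
cat >> h.py <<'E'
def blobs(w,s):
    """bright grey blobs in wrist view: lower edge -> block centre and yaw of its long axis"""
    f=w['frame'].astype(int);m=((f.min(2)>165)&(f.max(2)-f.min(2)<30)).astype(np.uint8)
    cy=campose(w,s)[0]
    for cn in cv2.findContours(m,0,1)[0]:
        a=cv2.contourArea(cn)
        if not 250<a<6000: continue
        h=cv2.convexHull(cn)[:,0,:]
        ap=cv2.approxPolyDP(h.reshape(-1,1,2),2,True)[:,0,:].astype(float)
        e=[(p,q) for p,q in zip(ap,np.roll(ap,-1,0))]
        cen=h.mean(0)
        e=[(p,q) for p,q in e if (p+q)[1]/2>cen[1] and abs(p[0]-q[0])>abs(p[1]-q[1])*.8]
        if not e: continue
        p,q=max(e,key=lambda t:np.linalg.norm(t[0]-t[1]))
        if p[0]>q[0]: p,q=q,p
        for z in (0,.018):
            P=back(w,[p,q],z,s);d=P[1]-P[0];L=np.linalg.norm(d);u=d/L
            print('area',a,'px',p,q,'z',z,'L',round(L,4),'yaw',round(np.degrees(np.arctan2(u[1],u[0])),1),'cen',(P.mean(0)+.018*np.cross([0,0,1],u))[:2])
E
python3 - <<'E'
from h import *
s=get_state();w=shot('wrist');blobs(w,s)
print('manual')
for p,q in [((297,273),(348,275)),((303,207),(351,199)),((301,130),(345,99)),((292,32),(344,14))]:
  for z in (0,.018):
    P=back(w,[p,q],z,s);d=P[1]-P[0];L=np.linalg.norm(d);u=d/L
    print(p,z,round(L,4),'yaw',round(np.degrees(np.arctan2(u[1],u[0])),1),'cen',(P.mean(0)+.018*np.cross([0,0,1],u))[:2])
E
```

```text
area 410.0 px [445. 301.] [567. 304.] z 0 L 0.1542 yaw -1.3 cen [ 0.6677 -0.2025]
area 410.0 px [445. 301.] [567. 304.] z 0.018 L 0.147 yaw -1.3 cen [ 0.6568 -0.1911]
area 618.5 px [298. 272.] [347. 274.] z 0 L 0.0608 yaw -2.6 cen [ 0.4354 -0.1614]
area 618.5 px [298. 272.] [347. 274.] z 0.018 L 0.058 yaw -2.6 cen [ 0.4355 -0.1519]
area 990.5 px [302. 207.] [352. 199.] z 0 L 0.059 yaw 9.5 cen [ 0.4368 -0.0712]
area 990.5 px [302. 207.] [352. 199.] z 0.018 L 0.0562 yaw 9.5 cen [ 0.4367 -0.0659]
area 1513.5 px [300. 130.] [346.  98.] z 0 L 0.0598 yaw 33.8 cen [0.425  0.0258]
area 1513.5 px [300. 130.] [346.  98.] z 0.018 L 0.057 yaw 33.8 cen [0.4251 0.0264]
area 5114.5 px [578. 111.] [604. 111.] z 0 L 0.0273 yaw -0.3 cen [0.7217 0.0314]
area 5114.5 px [578. 111.] [604. 111.] z 0.018 L 0.0261 yaw -0.3 cen [0.7082 0.0318]
area 2261.5 px [517.  52.] [539.  72.] z 0 L 0.0322 yaw -36.5 cen [0.6572 0.0766]
area 2261.5 px [517.  52.] [539.  72.] z 0.018 L 0.0306 yaw -36.5 cen [0.6473 0.0747]
area 1424.5 px [472.  90.] [485.  90.] z 0 L 0.0136 yaw -0.2 cen [0.5995 0.0532]
area 1424.5 px [472.  90.] [485.  90.] z 0.018 L 0.013 yaw -0.2 cen [0.5918 0.0526]
area 989.0 px [460.  86.] [470.  85.] z 0 L 0.0104 yaw 5.2 cen [0.5831 0.0577]
area 989.0 px [460.  86.] [470.  85.] z 0.018 L 0.0099 yaw 5.2 cen [0.5761 0.0568]
area 1501.5 px [289.  32.] [342.  16.] z 0 L 0.0551 yaw 15.1 cen [0.4231 0.1153]
area 1501.5 px [289.  32.] [342.  16.] z 0.018 L 0.0525 yaw 15.1 cen [0.4235 0.1117]
manual
(297, 273) 0 0.0634 yaw -2.5 cen [ 0.4353 -0.1628]
(297, 273) 0.018 0.0604 yaw -2.5 cen [ 0.4354 -0.1532]
(303, 207) 0 0.0567 yaw 9.8 cen [ 0.4367 -0.0712]
(303, 207) 0.018 0.054 yaw 9.8 cen [ 0.4366 -0.0659]
(301, 130) 0 0.0575 yaw 34.2 cen [0.4249 0.0253]
(301, 130) 0.018 0.0547 yaw 34.2 cen [0.425  0.0258]
(292, 32) 0 0.0546 yaw 17.1 cen [0.425 0.116]
(292, 32) 0.018 0.052 yaw 17.1 cen [0.4253 0.1124]
```

Call:
{"op": "apply_moves", "data": {"plan": [[0.4,[-15,0,10],[0,0,7]],[0.4,[-35,0,25],[0,0,14]],[0.4,[-55,0,40],[0,0,21]],[0.4,[-75,0,60],[0,0,28]],[0.4,[-90,0,80],[0,0,35]],[0.4,[-100,0,95],[0,0,42]],[0.4,[-102,0,105],[0,0,49]],[0.4,[-102,0,115],[0,0,56]],[0.4,[-102,0,120],[0,0,63]],[0.4,[-102,0,120],[0,0,70]]]}}

```text
clock: 13.62
tool_pos: [0.4337, -0.1526, 0.2906]
eef_rot: [0.985, 0.17, -0.001, -0.001]
ft_force: [-0.0, -0.1, 0.4]
finger_gap: 0.0514
```

Call:
{"op": "apply_moves", "data": {"plan": [[0.4,[0,0,0],[0,0,7]],[0.4,[0,0,0],[0,0,14]],[0.4,[0,0,5],[0,0,20]],[0.4,[0,0,15],[0,0,22.5]],[0.4,[0,0,25],[0,0,22.5]],[0.4,[0,0,35],[0,0,22.5]],[0.4,[0,0,42],[0,0,22.5]],[0.4,[0,0,46],[0,0,22.5]],[0.4,[0,0,48],[0,0,22.5]],[0.4,[0,0,48],[0,0,22.5]]]}}

```text
clock: 14.45
tool_pos: [0.4343, -0.1525, 0.2436]
eef_rot: [1.0, -0.022, -0.001, -0.0]
ft_force: [-0.8, 0.9, 0.6]
finger_gap: 0.0515
```

Run:
```python
from h import *
s=get_state();print(s['clock'],s['tool_pos'],s['qpos'],s['ft_force'])
w=shot('wrist','w6')
move([.4355,-.1525,.038],-92.5)
for l in ['block1_mid']:
  print([(d['position'],d['p']) for d in spotter.landmark_of('wrist',l)])
t=shot('top');print([(d['position'],d['p']) for d in spotter.landmark_of('top',l)])
```

```text
14.45 [ 0.4343 -0.1525  0.2436] [ 0.4584  0.2694 -0.2298  2.156   0.0911  0.7262 -1.4464] [-0.7865  0.8658  0.5611]
move [1.0, -0.0, 51.0] [-0.0, 0.0, -0.0] n>= 1.2
[([0.4388, -0.0612, 0.0177], 0.72)]
[([0.4323, -0.0652, 0.0158], 0.45)]
```

View pics/w6.png

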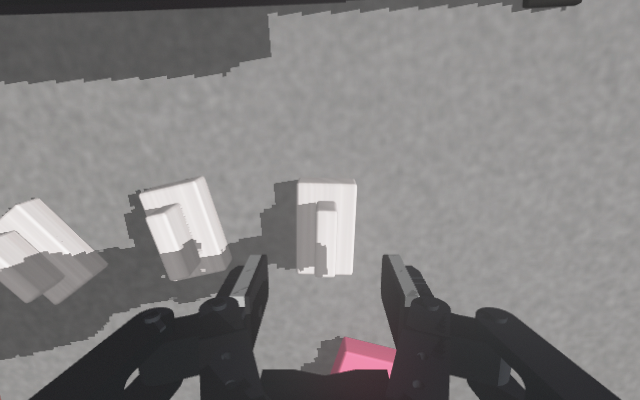

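Call:
{"op": "apply_moves", "data": {"plan": [[0.4,[1,0,15],[0,0,0]],[0.4,[1,0,30],[0,0,0]],[0.4,[1,0,42],[0,0,0]],[0.4,[1,0,49],[0,0,0]],[0.4,[1,0,51],[0,0,0]],[0.6,[1,0,51],[0,0,0]],[1,[1,0,51],[0,0,0]],[1,[1,0,51],[0,0,0]],[1,[1,0,51],[0,0,0]],[1,[1,0,51],[0,0,0]]]}}

```text
clock: 15.48
tool_pos: [0.4361, -0.1527, 0.1941]
eef_rot: [1.0, -0.022, 0.001, 0.0]
ft_force: [-0.0, -0.2, 3.6]
finger_gap: 0.0106
```

Call:
{"op": "apply_moves", "data": {"plan": [[1,[0,0,0],[0,0,0]],[1,[0,0,0],[0,0,0]],[1,[0,0,-10],[0,0,0]],[1,[0,0,-30],[0,0,0]],[1,[0,0,-55],[0,0,0]],[1,[0,0,-80],[0,0,-7]],[1,[0,0,-105],[0,0,-14]],[1,[0,0,-125],[0,0,-21]],[1,[0,0,-135],[0,0,-28]],[1,[0,0,-140],[0,0,-35]]]}}

```text
clock: 16.32
tool_pos: [0.4357, -0.1526, 0.3355]
eef_rot: [0.959, 0.282, 0.001, 0.001]
ft_force: [0.0, 0.1, -1.0]
finger_gap: 0.0104
```

Run:
```python
from h import *
s=get_state();print(s['clock'],s['tool_pos'],s['ft_force'],s['finger_gap'])
f=move([.6225,-.1285,.180],0)
f=move([.6225,-.1285,.101],0,frm=f)
```

```text
16.3167 [ 0.4357 -0.1526  0.3355] [ 0.0342  0.0845 -1.0361] 0.010435099974850169
move [170.0, 80.9, 1.1] [0.2, -0.0, -57.2] n>= 8.0
move [0.0, 0.0, 79.0] [0.0, 0.0, 0.0] n>= 1.9
```

Call:
{"op": "apply_moves", "data": {"plan": [[1,[15,7,0],[0,0,-6]],[1,[40,19,0],[0,0,-12]],[1,[65,31,0],[0,0,-18]],[1,[90,43,0],[0,0,-24]],[1,[115,55,0],[0,0,-31]],[1,[135,64,0],[0,0,-38]],[1,[152,72,0],[0,0,-45]],[1,[164,78,0],[0,0,-51]],[1,[169,80,0],[0,0,-57]],[1,[170,81,0],[0,0,-57]]]}}

```text
clock: 17.15
tool_pos: [0.623, -0.129, 0.3328]
eef_rot: [0.709, 0.705, 0.0, -0.001]
ft_force: [-0.3, 0.7, -1.1]
finger_gap: 0.0105
```

Call:
{"op": "apply_moves", "data": {"plan": [[1,[0,0,8],[0,0,0]],[1,[0,0,20],[0,0,0]],[1,[0,0,34],[0,0,0]],[1,[0,0,48],[0,0,0]],[1,[0,0,60],[0,0,0]],[1,[0,0,69],[0,0,0]],[1,[0,0,74],[0,0,0]],[1,[0,0,77],[0,0,0]],[1,[0,0,78],[0,0,0]],[1,[0,0,78],[0,0,0]]]}}

```text
clock: 17.98
tool_pos: [0.623, -0.1296, 0.2562]
eef_rot: [0.71, 0.704, 0.0, 0.001]
ft_force: [-0.5, -0.4, 2.4]
finger_gap: 0.0102
```

Run:
```python
from h import *
s=get_state();print(s['clock'],s['tool_pos'],s['ft_force'],s['finger_gap'],s['eef_rot'])
t=shot('scene')
for l in['tray_mid','block1_mid']: print(l,[(d['position'],d['p']) for d in spotter.landmark_of('scene',l)])
```

```text
17.9833 [ 0.623  -0.1296  0.2562] [-0.5137 -0.395   2.3758] 0.010218506062264059 [0.7105 0.7037 0.0003 0.0006]
tray_mid [([0.6179, -0.0943, 0.0595], 0.58)]
block1_mid [([0.4363, -0.0653, 0.0164], 0.6)]
```

Call:
{"op": "apply_moves", "data": {"plan": [[0.65,[0,0,0],[0,0,0]],[0.65,[0,0,0],[0,0,0]],[0.65,[0,0,0],[0,0,0]],[0.65,[0,0,-6],[0,0,0]],[0.65,[0,0,-20],[0,0,0]],[0.65,[0,0,-40],[0,0,0]],[0.65,[0,0,-60],[0,0,0]],[0.5,[0,0,-78],[0,0,0]],[0.4,[0,0,-88],[0,0,0]],[0.4,[5,-15,-92],[0,0,4]]]}}

```text
clock: 18.97
tool_pos: [0.61, -0.1255, 0.3512]
eef_rot: [0.735, 0.678, 0.003, 0.003]
ft_force: [0.1, 0.5, 0.8]
finger_gap: 0.0513
```

Call:
{"op": "apply_moves", "data": {"plan": [[0.4,[10,-20,0],[0,0,7]],[0.4,[18,-44,0],[0,0,14]],[0.4,[27,-70,0],[0,0,21]],[0.4,[35,-96,10],[0,0,28]],[0.4,[43,-122,20],[0,0,35]],[0.4,[50,-145,35],[0,0,42]],[0.4,[55,-160,50],[0,0,49]],[0.4,[58,-168,65],[0,0,56]],[0.4,[59,-171,80],[0,0,63]],[0.4,[59,-171,90],[0,0,70]]]}}

```text
clock: 19.8
tool_pos: [0.4401, -0.0516, 0.2564]
eef_rot: [0.991, 0.132, -0.001, -0.0]
ft_force: [0.6, 0.3, -0.3]
finger_gap: 0.0514
```

Run:
```python
from h import *
s=get_state();print(s['clock'],s['tool_pos'],s['eef_rot'],s['ft_force'],s['finger_gap'])
w=shot('wrist')
print([(d['position'],d['p']) for d in spotter.landmark_of('wrist','block1_mid')])
t=shot('scene')
for l in['tray_mid','block1_mid']: print(l,[(d['position'],d['p']) for d in spotter.landmark_of('scene',l)])
move([.4365,-.0655,.038],-80.4)
```

```text
19.8 [ 0.4401 -0.0516  0.2564] [ 0.9912  0.1321 -0.0009 -0.    ] [ 0.627   0.3086 -0.347 ] 0.05144572650019039
[([0.4377, -0.061, 0.0195], 0.95)]
tray_mid [([0.6159, -0.0917, 0.0567], 0.97)]
block1_mid [([0.4345, -0.0662, 0.0204], 0.63)]
move [-9.4, 11.3, 65.1] [0.0, -0.1, 6.0] n>= 1.6
```

Call:
{"op": "apply_moves", "data": {"plan": [[0.4,[-5,6,0],[0,0,3]],[0.4,[-9,10,8],[0,0,6]],[0.4,[-9,10,24],[0,0,6]],[0.4,[-9,10,40],[0,0,6]],[0.4,[-9,10,54],[0,0,6]],[0.4,[-9,10,62],[0,0,6]],[0.4,[-9,10,64],[0,0,6]],[0.6,[-9,10,64],[0,0,6]],[1,[-9,10,64],[0,0,6]],[1,[-9,10,64],[0,0,6]]]}}

```text
clock: 20.88
tool_pos: [0.4363, -0.0642, 0.1941]
eef_rot: [0.997, 0.083, 0.001, 0.0]
ft_force: [0.1, -0.4, -0.4]
finger_gap: 0.0156
```

Call:
{"op": "apply_moves", "data": {"plan": [[1,[0,0,0],[0,0,0]],[1,[0,0,0],[0,0,0]],[1,[0,0,0],[0,0,0]],[1,[0,0,0],[0,0,0]],[1,[0,0,-10],[0,0,0]],[1,[0,0,-30],[0,0,0]],[1,[0,0,-60],[0,0,-3]],[1,[0,0,-95],[0,0,-10]],[1,[0,0,-125],[0,0,-17]],[1,[0,0,-140],[0,0,-24]]]}}

```text
clock: 21.72
tool_pos: [0.4364, -0.064, 0.3372]
eef_rot: [0.957, 0.291, 0.003, 0.001]
ft_force: [0.9, 0.4, -2.0]
finger_gap: 0.0104
```

Run:
```python
from h import *
s=get_state();print(s['clock'],s['tool_pos'],s['ft_force'],s['finger_gap'])
f=move([.6225,-.0525,.180],0)
f=move([.6225,-.0525,.101],0,frm=f)
```

```text
21.7167 [ 0.4364 -0.064   0.3372] [ 0.9097  0.4484 -2.0349] 0.010404740793960223
move [161.0, 94.0, 3.3] [0.3, -0.1, -56.2] n>= 7.8
move [0.0, 0.0, 79.0] [0.0, 0.0, 0.0] n>= 1.9
```

Call:
{"op": "apply_moves", "data": {"plan": [[1,[15,8,0],[0,0,-6]],[1,[38,22,0],[0,0,-12]],[1,[62,36,0],[0,0,-18]],[1,[86,50,0],[0,0,-24]],[1,[110,64,0],[0,0,-31]],[1,[130,76,0],[0,0,-38]],[1,[147,86,0],[0,0,-45]],[1,[158,92,1],[0,0,-51]],[1,[161,94,2],[0,0,-56]],[1,[161,94,3],[0,0,-56]]]}}

```text
clock: 22.55
tool_pos: [0.6223, -0.0538, 0.3299]
eef_rot: [0.71, 0.704, 0.0, -0.001]
ft_force: [0.2, 0.5, -0.3]
finger_gap: 0.0104
```

Call:
{"op": "apply_moves", "data": {"plan": [[1,[0,0,8],[0,0,0]],[1,[0,0,20],[0,0,0]],[1,[0,0,34],[0,0,0]],[1,[0,0,48],[0,0,0]],[1,[0,0,60],[0,0,0]],[1,[0,0,69],[0,0,0]],[1,[0,0,74],[0,0,0]],[1,[0,0,76],[0,0,0]],[1,[0,0,77],[0,0,0]],[1,[0,0,77],[0,0,0]]]}}

```text
clock: 23.38
tool_pos: [0.6228, -0.0532, 0.2563]
eef_rot: [0.711, 0.704, 0.0, 0.001]
ft_force: [-5.0, -0.3, 11.5]
finger_gap: 0.0106
```

Call:
{"op": "apply_moves", "data": {"plan": [[0.65,[0,0,0],[0,0,0]],[0.65,[0,0,0],[0,0,0]],[0.65,[0,0,0],[0,0,0]],[0.65,[0,0,-6],[0,0,0]],[0.65,[0,0,-20],[0,0,0]],[0.65,[0,0,-40],[0,0,0]],[0.65,[0,0,-60],[0,0,0]],[0.5,[0,0,-78],[0,0,0]],[0.4,[0,0,-90],[0,0,0]],[0.4,[0,0,-92],[0,0,0]]]}}

```text
clock: 24.22
tool_pos: [0.623, -0.0537, 0.3491]
eef_rot: [0.71, 0.704, 0.002, 0.002]
ft_force: [0.9, 0.4, 0.3]
finger_gap: 0.0513
```

Call:
{"op": "apply_moves", "data": {"plan": [[0.4,[10,-24,0],[0,0,6]],[0.4,[20,-50,0],[0,0,12]],[0.4,[30,-78,0],[0,0,18]],[0.4,[40,-106,0],[0,0,24]],[0.4,[50,-134,10],[0,0,31]],[0.4,[60,-160,25],[0,0,38]],[0.4,[68,-178,42],[0,0,45]],[0.4,[75,-190,60],[0,0,52]],[0.4,[78,-196,78],[0,0,56]],[0.4,[79,-198,90],[0,0,56]]]}}

```text
clock: 25.05
tool_pos: [0.4218, 0.0276, 0.2532]
eef_rot: [0.958, 0.288, -0.002, -0.0]
ft_force: [-0.3, -1.1, 0.2]
finger_gap: 0.0512
```

Run:
```python
from h import *
s=get_state();print(s['clock'],s['tool_pos'],s['eef_rot'],s['ft_force'],s['finger_gap'])
w=shot('wrist','w7')
print([(d['position'],d['p']) for d in spotter.landmark_of('wrist','block1_mid')])
for cam in ['scene','top']:
  t=shot(cam)
  for l in['tray_mid','block1_mid']: print(l,[(d['position'],d['p']) for d in spotter.landmark_of(cam,l)])
move([.425,.026,.038],-56)
```

```text
25.05 [0.4218 0.0276 0.2532] [ 0.9578  0.2876 -0.0021 -0.0003] [-0.2783 -1.095   0.2099] 0.05116817334206499
[([0.4269, 0.0255, 0.0226], 0.23)]
tray_mid [([0.6161, -0.0917, 0.0602], 0.64)]
block1_mid [([0.6204, -0.0547, 0.0796], 0.53)]
tray_mid [([0.6148, -0.0933, 0.0597], 0.77)]
block1_mid []
move [-1.0, 0.4, 63.1] [0.1, -0.1, -0.6] n>= 1.5
```

View pics/w7.png

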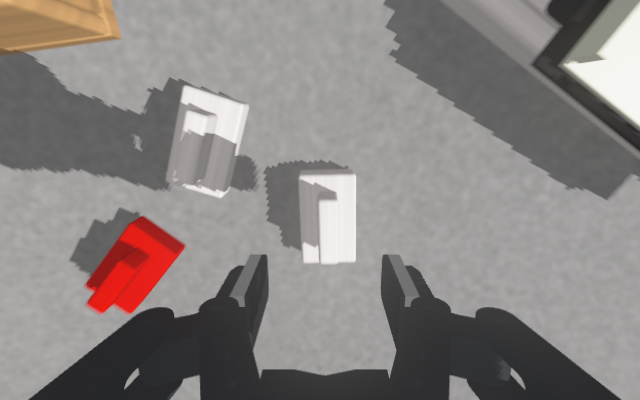

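Call:
{"op": "apply_moves", "data": {"plan": [[0.4,[0,0,15],[0,0,0]],[0.4,[0,0,32],[0,0,0]],[0.4,[0,0,48],[0,0,0]],[0.4,[0,0,58],[0,0,0]],[0.4,[0,0,62],[0,0,0]],[0.4,[0,0,62],[0,0,0]],[0.6,[0,0,62],[0,0,0]],[1,[0,0,62],[0,0,0]],[1,[0,0,62],[0,0,0]],[1,[0,0,62],[0,0,0]]]}}

```text
clock: 26.28
tool_pos: [0.4252, 0.0271, 0.1941]
eef_rot: [0.958, 0.288, 0.001, 0.0]
ft_force: [-0.3, -0.9, 3.5]
finger_gap: 0.0107
```

Call:
{"op": "apply_moves", "data": {"plan": [[1,[0,0,0],[0,0,0]],[1,[0,0,0],[0,0,0]],[1,[0,0,0],[0,0,0]],[1,[0,0,-8],[0,0,0]],[1,[0,0,-25],[0,0,0]],[1,[0,0,-50],[0,0,0]],[1,[0,0,-80],[0,0,0]],[1,[0,0,-110],[0,0,0]],[1,[0,0,-132],[0,0,0]],[1,[0,0,-140],[0,0,0]]]}}

```text
clock: 27.12
tool_pos: [0.4254, 0.0274, 0.3366]
eef_rot: [0.958, 0.288, 0.003, 0.001]
ft_force: [0.6, -0.5, -1.4]
finger_gap: 0.0109
```

Run:
```python
from h import *
s=get_state();print(s['clock'],s['tool_pos'],s['ft_force'],s['finger_gap'])
f=move([.5765,-.1285,.180],0)
f=move([.5765,-.1285,.102],0,frm=f)
f=move([.5765,-.1285,.194],0,frm=f)
f=move([.424,.115,.094],-75,frm=f)
t=shot('top');print([(d['position'],d['p']) for d in spotter.landmark_of('top','block1_mid')])
```

```text
27.1167 [0.4254 0.0274 0.3366] [ 0.6345 -0.4626 -1.4451] 0.010869225060597424
move [40.1, 213.3, 2.6] [0.3, -0.2, -56.5] n>= 7.9
move [0.0, 0.0, 78.0] [0.0, 0.0, 0.0] n>= 1.9
move [0.0, 0.0, -92.0] [0.0, 0.0, 0.0] n>= 2.2
move [243.5, -152.5, 100.0] [0.0, 0.0, 75.0] n>= 10.5
[([0.6202, -0.0581, 0.0781], 0.68)]
```

Call:
{"op": "apply_moves", "data": {"plan": [[1,[4,20,0],[0,0,-6]],[1,[10,48,0],[0,0,-12]],[1,[16,78,0],[0,0,-18]],[1,[22,110,0],[0,0,-24]],[1,[27,140,0],[0,0,-31]],[1,[32,167,0],[0,0,-38]],[1,[36,190,0],[0,0,-45]],[1,[39,206,1],[0,0,-51]],[1,[40,212,2],[0,0,-56]],[1,[40,213,3],[0,0,-56]]]}}

```text
clock: 28.05
tool_pos: [0.575, -0.1306, 0.3268]
eef_rot: [0.711, 0.703, -0.001, -0.002]
ft_force: [-0.3, 0.3, -1.9]
finger_gap: 0.011
```

Call:
{"op": "apply_moves", "data": {"plan": [[1,[0,0,8],[0,0,0]],[1,[0,0,20],[0,0,0]],[1,[0,0,34],[0,0,0]],[1,[0,0,48],[0,0,0]],[1,[0,0,60],[0,0,0]],[1,[0,0,68],[0,0,0]],[1,[0,0,73],[0,0,0]],[1,[0,0,75],[0,0,0]],[1,[0,0,76],[0,0,0]],[1,[0,0,76],[0,0,0]]]}}

```text
clock: 28.88
tool_pos: [0.5761, -0.1286, 0.2561]
eef_rot: [0.711, 0.704, 0.0, 0.001]
ft_force: [-2.2, 0.5, 7.0]
finger_gap: 0.0107
```

Call:
{"op": "apply_moves", "data": {"plan": [[0.65,[0,0,0],[0,0,0]],[0.65,[0,0,0],[0,0,0]],[0.65,[0,0,0],[0,0,0]],[0.65,[0,0,-6],[0,0,0]],[0.65,[0,0,-20],[0,0,0]],[0.65,[0,0,-40],[0,0,0]],[0.65,[0,0,-60],[0,0,0]],[0.5,[0,0,-78],[0,0,0]],[0.4,[0,0,-90],[0,0,0]],[0.4,[0,0,-92],[0,0,0]]]}}

```text
clock: 29.72
tool_pos: [0.5767, -0.1286, 0.3502]
eef_rot: [0.71, 0.704, 0.002, 0.003]
ft_force: [-0.0, -0.7, 0.5]
finger_gap: 0.0515
```

Call:
{"op": "apply_moves", "data": {"plan": [[0.4,[20,-14,0],[0,0,7]],[0.4,[46,-30,0],[0,0,14]],[0.4,[74,-47,0],[0,0,21]],[0.4,[104,-65,0],[0,0,28]],[0.4,[134,-84,0],[0,0,35]],[0.4,[164,-103,0],[0,0,42]],[0.4,[194,-121,10],[0,0,49]],[0.4,[218,-137,25],[0,0,56]],[0.4,[235,-148,45],[0,0,63]],[0.4,[243,-152,65],[0,0,70]]]}}

```text
clock: 30.55
tool_pos: [0.4234, 0.1187, 0.2807]
eef_rot: [0.985, 0.171, 0.0, -0.0]
ft_force: [-0.7, 0.3, -0.7]
finger_gap: 0.0512
```

Run:
```python
from h import *
s=get_state();print(s['clock'],s['tool_pos'],s['eef_rot'],s['ft_force'],s['finger_gap'])
w=shot('wrist')
print([(d['position'],d['p']) for d in spotter.landmark_of('wrist','block1_mid')])
f=w['frame'].astype(int);m=((f.min(2)>125)&(f.max(2)-f.min(2)<30)).astype(np.uint8)
for o in spotter.outline_of('wrist','block1_mid'):
    mm=o['mask'].astype(np.uint8);cn=max(cv2.findContours(mm,0,1)[0],key=cv2.contourArea);r=cv2.minAreaRect(cn);P=back(w,cv2.boxPoints(r),.018,s);d=np.diff(P,axis=0);print(o['p'],r,P.mean(0)[:2],[round(np.degrees(np.arctan2(x[1],x[0]))) for x in d])
for cam in ['scene','top']:
  t=shot(cam)
  for l in['tray_mid','block1_mid']: print(l,[(d['position'],d['p']) for d in spotter.landmark_of(cam,l)])
move([.424,.115,.038],-75)
```

```text
30.55 [0.4234 0.1187 0.2807] [ 0.9852  0.1713  0.0002 -0.0002] [-0.7046  0.2593 -0.7095] 0.05121195029865239
[]
tray_mid [([0.6161, -0.0949, 0.0573], 0.7)]
block1_mid [([0.6202, -0.0577, 0.08], 0.74)]
tray_mid [([0.6206, -0.0951, 0.0622], 0.89), ([0.6215, -0.0581, 0.0777], 0.5)]
block1_mid [([0.6205, -0.0553, 0.0819], 0.72)]
move [-2.8, -1.0, 89.3] [0.0, -0.1, 4.7] n>= 2.1
```

Run:
```python
from h import *
s=get_state();w=shot('wrist','w8');f=w['frame'].astype(int)
print('expected',proj(w,[[.424,.115,.02],[.3223,.113,.03]],s))
m=((f.min(2)>160)&(f.max(2)-f.min(2)<25)).astype(np.uint8)
for cn in cv2.findContours(m,0,1)[0]:
    if cv2.contourArea(cn)>200:
        r=cv2.minAreaRect(cn);P=back(w,cv2.boxPoints(r),.018,s);print(cv2.contourArea(cn),r,P.mean(0)[:2],[ (round(np.degrees(np.arctan2(x[1],x[0]))),round(np.linalg.norm(x),3)) for x in np.diff(P,axis=0)[:2]])
```

```text
expected [[320.8983 217.798 ]
 [278.7675 341.2161]]
324.0 ((599.4038696289062, 350.0192565917969), (30.986352920532227, 34.63410949707031), 41.82017135620117) [ 0.393  -0.1353] [(-8, np.float64(0.028)), (-111, np.float64(0.03))]
219.5 ((609.0001220703125, 314.00006103515625), (18.782970428466797, 31.30495262145996), 63.43495178222656) [ 0.4247 -0.1239] [(-36, np.float64(0.022)), (-126, np.float64(0.018))]
206.0 ((23.640344619750977, 314.81182861328125), (16.323394775390625, 32.145233154296875), 65.77225494384766) [0.2704 0.3059] [(-46, np.float64(0.027)), (-151, np.float64(0.013))]
233.0 ((196.16156005859375, 281.0923156738281), (23.69063377380371, 15.628376007080078), 29.744882583618164) [0.3433 0.1872] [(-12, np.float64(0.013)), (-105, np.float64(0.018))]
224.5 ((54.08220291137695, 278.78082275390625), (18.024337768554688, 29.49437141418457), 20.556047439575195) [0.3096 0.2881] [(-9, np.float64(0.026)), (-95, np.float64(0.012))]
379.5 ((607.2265625, 283.4271545410156), (68.9294204711914, 19.883026123046875), 27.181108474731445) [ 0.4473 -0.1081] [(6, np.float64(0.015)), (-97, np.fl
[... 600 characters left out ...]
7.82122039794922, 26.75672149658203), 67.7509765625) [0.3819 0.2281] [(-48, np.float64(0.02)), (-146, np.float64(0.027))]
3112.5 ((328.5, 220.5), (93.0, 65.0), 90.0) [0.4219 0.1084] [(-70, np.float64(0.045)), (-158, np.float64(0.071))]
234.5 ((253.60693359375, 156.445068359375), (28.130578994750977, 20.37566375732422), 81.25383758544922) [0.4494 0.173 ] [(-62, np.float64(0.014)), (-154, np.float64(0.019))]
1468.5 ((535.5, 15.0), (30.0, 125.0), 90.0) [0.59   0.0355] [(-71, np.float64(0.075)), (-147, np.float64(0.017))]
3170.5 ((508.0592041015625, 32.35798263549805), (228.07691955566406, 26.615385055541992), 22.61986541748047) [0.5759 0.0443] [(-3, np.float64(0.014)), (-90, np.float64(0.144))]
```

View pics/w8.png

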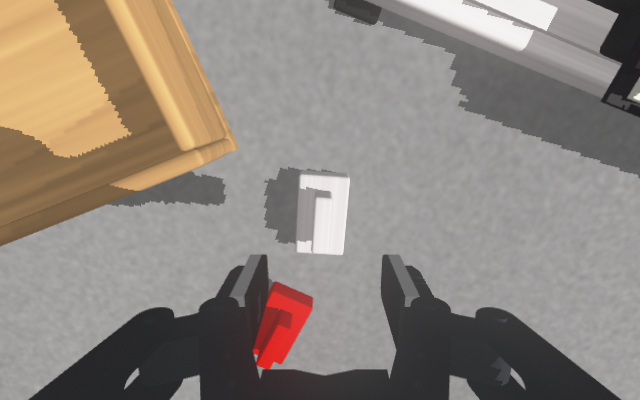

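Call:
{"op": "apply_moves", "data": {"plan": [[0.4,[-2,-1,8],[0,0,4.5]],[0.4,[-3,-1,25],[0,0,4.5]],[0.4,[-3,-1,45],[0,0,4.5]],[0.4,[-3,-1,65],[0,0,4.5]],[0.4,[-3,-1,80],[0,0,4.5]],[0.4,[-3,-1,87],[0,0,4.5]],[0.4,[-3,-1,88],[0,0,4.5]],[0.6,[-3,-1,88],[0,0,4.5]],[1,[-3,-1,88],[0,0,4.5]],[1,[-3,-1,88],[0,0,4.5]]]}}

```text
clock: 31.88
tool_pos: [0.4232, 0.1159, 0.1942]
eef_rot: [0.991, 0.133, 0.001, -0.0]
ft_force: [-0.4, 0.5, 0.6]
finger_gap: 0.0155
```

Call:
{"op": "apply_moves", "data": {"plan": [[1,[0,0,0],[0,0,0]],[1,[0,0,0],[0,0,0]],[1,[0,0,0],[0,0,0]],[1,[0,0,0],[0,0,0]],[1,[0,0,-8],[0,0,0]],[1,[0,0,-28],[0,0,0]],[1,[0,0,-60],[0,0,-5]],[1,[0,0,-95],[0,0,-12]],[1,[0,0,-125],[0,0,-19]],[1,[0,0,-140],[0,0,-25]]]}}

```text
clock: 32.72
tool_pos: [0.4231, 0.1164, 0.3371]
eef_rot: [0.938, 0.347, 0.003, 0.001]
ft_force: [1.3, 0.0, -0.8]
finger_gap: 0.0108
```

Run:
```python
from h import *
s=get_state();print(s['clock'],s['tool_pos'],s['ft_force'],s['finger_gap'])
f=move([.5765,-.0525,.180],0)
f=move([.5765,-.0525,.102],0,frm=f)
```

```text
32.7167 [0.4231 0.1164 0.3371] [ 1.3347  0.0476 -0.767 ] 0.010756836345336153
move [6.4, 228.0, 2.9] [0.3, -0.2, -49.4] n>= 6.9
move [0.0, 0.0, 78.0] [0.0, 0.0, 0.0] n>= 1.9
```

Call:
{"op": "apply_moves", "data": {"plan": [[1,[1,22,0],[0,0,-5]],[1,[2,52,0],[0,0,-10]],[1,[3,84,0],[0,0,-16]],[1,[4,118,0],[0,0,-22]],[1,[4,150,0],[0,0,-28]],[1,[5,179,0],[0,0,-34]],[1,[5,203,0],[0,0,-40]],[1,[6,220,1],[0,0,-46]],[1,[6,227,2],[0,0,-49]],[1,[6,228,3],[0,0,-49]]]}}

```text
clock: 33.55
tool_pos: [0.5749, -0.057, 0.3299]
eef_rot: [0.713, 0.702, -0.0, -0.0]
ft_force: [-0.1, 0.6, -1.5]
finger_gap: 0.0107
```

Call:
{"op": "apply_moves", "data": {"plan": [[1,[0,0,8],[0,0,0]],[1,[0,0,20],[0,0,0]],[1,[0,0,34],[0,0,0]],[1,[0,0,48],[0,0,0]],[1,[0,0,60],[0,0,0]],[1,[0,0,68],[0,0,0]],[1,[0,0,73],[0,0,0]],[1,[0,0,75],[0,0,0]],[1,[0,0,76],[0,0,0]],[1,[0,0,76],[0,0,0]]]}}

```text
clock: 34.38
tool_pos: [0.5754, -0.0536, 0.2565]
eef_rot: [0.711, 0.703, 0.0, 0.001]
ft_force: [-3.0, 0.3, 8.7]
finger_gap: 0.0109
```

Call:
{"op": "apply_moves", "data": {"plan": [[0.65,[0,0,0],[0,0,0]],[0.65,[0,0,0],[0,0,0]],[0.65,[0,0,0],[0,0,0]],[0.65,[0,0,-6],[0,0,0]],[0.65,[0,0,-20],[0,0,0]],[0.65,[0,0,-40],[0,0,0]],[0.65,[0,0,-60],[0,0,0]],[0.5,[0,5,-78],[0,0,0]],[0.4,[0,20,-90],[0,0,0]],[0.4,[0,39,-92],[0,0,0]]]}}

```text
clock: 35.22
tool_pos: [0.6144, -0.0547, 0.351]
eef_rot: [0.712, 0.703, 0.002, 0.003]
ft_force: [1.1, -0.3, 1.3]
finger_gap: 0.0509
```

Run:
```python
from h import *
s=get_state();print(s['clock'],s['tool_pos'],s['eef_rot'],s['ft_force'],s['finger_gap'])
for cam in ['wrist','scene','top']:
  w=shot(cam,cam+'9')
  for l in['tray_mid','cart_pull','cart_pointer','marker_tip']: print(cam,l,[(d['position'],d['p']) for d in spotter.landmark_of(cam,l)][:2])
  if cam=='wrist':print(proj(w,[[.616,.0265,.106],[.706,-.006,.04],[.706,.107,.044],[.5765,-.0525,.1]],s))
```

```text
35.2167 [ 0.6144 -0.0547  0.351 ] [0.7115 0.7026 0.0016 0.0026] [ 1.0676 -0.3367  1.2771] 0.05088869921294769
wrist tray_mid [([0.6171, -0.0907, 0.0623], 0.94)]
wrist cart_pull [([0.6169, 0.0277, 0.0844], 0.59)]
wrist cart_pointer [([0.7064, -0.0139, 0.0436], 0.88)]
wrist marker_tip []
[[319.2967  88.053 ]
 [432.2077 132.5929]
 [447.7232 -33.3136]
 [262.9372 212.5037]]
scene tray_mid [([0.6172, -0.093, 0.0596], 0.71), ([0.6145, 0.508, 0.0014], 0.49)]
scene cart_pull [([0.616, 0.0286, 0.0862], 0.73)]
scene cart_pointer [([0.708, -0.0093, 0.0412], 0.81)]
scene marker_tip [([0.7048, 0.1054, 0.044], 0.55), ([0.4279, 0.3425, 0.0023], 0.51)]
top tray_mid [([0.6183, -0.0949, 0.0584], 0.63)]
top cart_pull [([0.6192, 0.0231, 0.0857], 0.77)]
top cart_pointer []
top marker_tip []
```

View pics/wrist9.png

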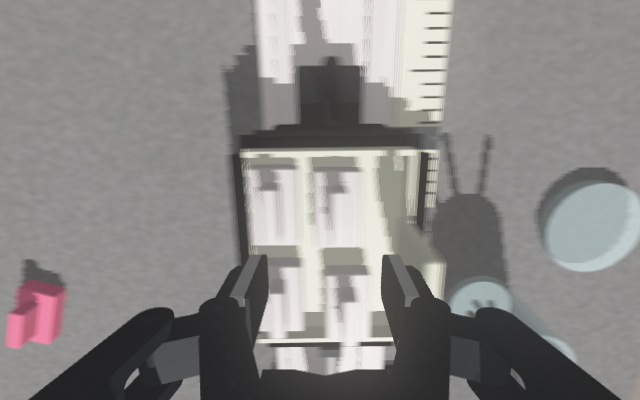

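Call:
{"op": "apply_moves", "data": {"plan": [[0.4,[20,2,0],[0,0,-0.7]],[0.4,[50,2,0],[0,0,-0.7]],[0.4,[72,2,5],[0,0,-0.7]],[0.4,[80,2,20],[0,0,-0.7]],[0.4,[81,2,45],[0,0,-0.7]],[0.4,[81,2,70],[0,0,-0.7]],[0.4,[81,2,90],[0,0,-0.7]],[0.4,[81,2,102],[0,0,-0.7]],[0.4,[81,2,107],[0,0,-0.7]],[0.4,[81,2,108],[0,0,-0.7]]]}}

```text
clock: 36.8
tool_pos: [0.6161, 0.026, 0.2371]
eef_rot: [0.707, 0.707, -0.001, -0.001]
ft_force: [0.2, -0.4, -0.1]
finger_gap: 0.0511
```

Call:
{"op": "apply_moves", "data": {"plan": [[0.6,[0,0,0],[0,0,0]],[1,[0,0,0],[0,0,0]],[1,[0,0,0],[0,0,0]],[1,[0,0,0],[0,0,0]],[1,[0,0,0],[0,0,0]],[1,[0,0,0],[0,0,0]],[1,[0,0,0],[0,0,0]],[1,[0,0,0],[0,0,0]],[1,[0,0,0],[0,0,0]],[1,[0,0,0],[0,0,0]]]}}

```text
clock: 37.63
tool_pos: [0.6177, 0.0263, 0.2398]
eef_rot: [0.707, 0.707, 0.001, 0.001]
ft_force: [1.6, -0.4, 5.3]
finger_gap: 0.0094
```

Run:
```python
from h import *
s=get_state();print(s['clock'],s['tool_pos'],s['eef_rot'],s['ft_force'],s['finger_gap'])
for cam in ['wrist','scene','top']:
  w=shot(cam,cam+'10')
  for l in['cart_pull','cart_pointer','marker_tip']: print(cam,l,[(d['position'],d['p']) for d in spotter.landmark_of(cam,l)][:2])
```

```text
37.6333 [0.6177 0.0263 0.2398] [0.7074 0.7068 0.0014 0.0012] [ 1.5929 -0.38    5.3106] 0.009373298307791203
wrist cart_pull [([0.6198, 0.0304, 0.0852], 0.93)]
wrist cart_pointer [([0.708, -0.0137, 0.045], 0.81)]
wrist marker_tip [([0.709, 0.1043, 0.0419], 0.86)]
scene cart_pull [([0.6185, 0.0277, 0.0882], 0.97)]
scene cart_pointer [([0.7045, -0.007, 0.0413], 0.63), ([0.6307, -0.139, 0.0878], 0.16)]
scene marker_tip [([0.7057, 0.1049, 0.0403], 0.5)]
top cart_pull []
top cart_pointer [([0.7054, -0.0079, 0.041], 0.54)]
top marker_tip [([0.709, 0.108, 0.0451], 0.46)]
```

Call:
{"op": "apply_moves", "data": {"plan": [[1,[4,0,0],[0,0,0]],[1,[12,0,0],[0,0,0]],[1,[24,0,0],[0,0,0]],[1,[38,0,0],[0,0,0]],[1,[54,0,0],[0,0,0]],[1,[70,0,0],[0,0,0]],[1,[85,0,0],[0,0,0]],[1,[96,0,0],[0,0,0]],[1,[103,0,0],[0,0,0]],[1,[107,0,0],[0,0,0]]]}}

```text
clock: 39.07
tool_pos: [0.6181, 0.1333, 0.2398]
eef_rot: [0.707, 0.707, 0.001, 0.002]
ft_force: [3.3, -2.9, 7.2]
finger_gap: 0.0093
```

Run:
```python
from h import *
s=get_state();print(s['clock'],s['tool_pos'],s['eef_rot'],s['ft_force'],s['finger_gap'])
for cam in ['wrist','scene','top']:
  w=shot(cam,cam+'11')
  for l in['cart_pull','cart_pointer','marker_tip']: print(cam,l,[(d['position'],d['p']) for d in spotter.landmark_of(cam,l)][:2])
  if cam=='wrist':
    print(proj(w,[[.706,.100,.043],[.708,.106,.043]],s)); f=w['frame']
    p=proj(w,[[.706,.103,.043]],s)[0].astype(int);print(p)
    y0,x0=max(p[1]-60,0),max(min(p[0]-80,480),0);print(x0,y0)
    cv2.imwrite('pics/ptr.png',cv2.resize(f[y0:y0+120,x0:x0+160],None,fx=5,fy=5,interpolation=cv2.INTER_CUBIC)[:,:,::-1])
```

```text
39.0667 [0.6181 0.1333 0.2398] [0.7073 0.7069 0.0013 0.0018] [ 3.3008 -2.8507  7.2108] 0.009342332733689838
wrist cart_pull [([0.6187, 0.1344, 0.086], 0.77)]
wrist cart_pointer [([0.7067, 0.0934, 0.0429], 0.56)]
wrist marker_tip [([0.7067, 0.1082, 0.0421], 0.58)]
[[477.0313 302.3626]
 [482.0646 292.8095]]
[477 297]
397 237
scene cart_pull [([0.6158, 0.1316, 0.0868], 0.8), ([0.7795, -0.1936, 0.0006], 0.45)]
scene cart_pointer [([0.7068, 0.0961, 0.0404], 0.57), ([0.6193, 0.1326, 0.0883], 0.44)]
scene marker_tip [([0.7075, 0.1042, 0.0449], 0.45)]
top cart_pull [([0.6227, 0.1302, 0.0877], 0.71)]
top cart_pointer [([0.7073, 0.0972, 0.0417], 0.94)]
top marker_tip [([0.7054, 0.1105, 0.0421], 0.35)]
```

View pics/ptr.png

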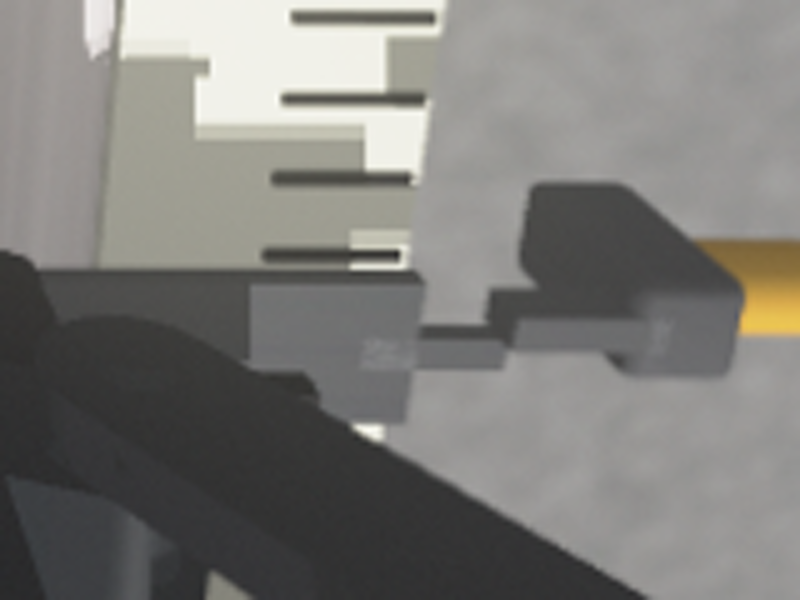

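Run:
```python
from h import *
s=get_state();c=eyes.read_camera('wrist')
q=lambda x,y:(x/5+397,y/5+237)
for z in (.036,.040,.044,.048): print(z,back(c,[q(505,357),q(515,335),q(415,352)],z,s)[:,:2].round(4).tolist())
s['tool_pos']=np.array([.6177,.0263,.2398])
w=cv2.imread('pics/wrist10.png')
p=proj(c,[[.708,.106,.043],[.706,-.008,.042]],s);print(p)
out=[]
for u,v in p.astype(int):
    x0=min(max(u-40,0),560);y0=min(max(v-45,0),310);out.append(cv2.resize(w[y0:y0+90,x0:x0+80],None,fx=5,fy=5,interpolation=cv2.INTER_CUBIC));print(x0,y0)
cv2.imwrite('pics/two.png',np.hstack(out))
```

```text
0.036 [[0.7222, 0.0893], [0.7229, 0.0922], [0.7117, 0.09]]
0.04 [[0.7198, 0.092], [0.7205, 0.0948], [0.7096, 0.0926]]
0.044 [[0.7175, 0.0946], [0.7182, 0.0974], [0.7075, 0.0953]]
0.048 [[0.7151, 0.0973], [0.7158, 0.1], [0.7053, 0.0979]]
[[514.7335  86.2332]
 [477.1471 302.434 ]]
474 41
437 257
```

View pics/two.png

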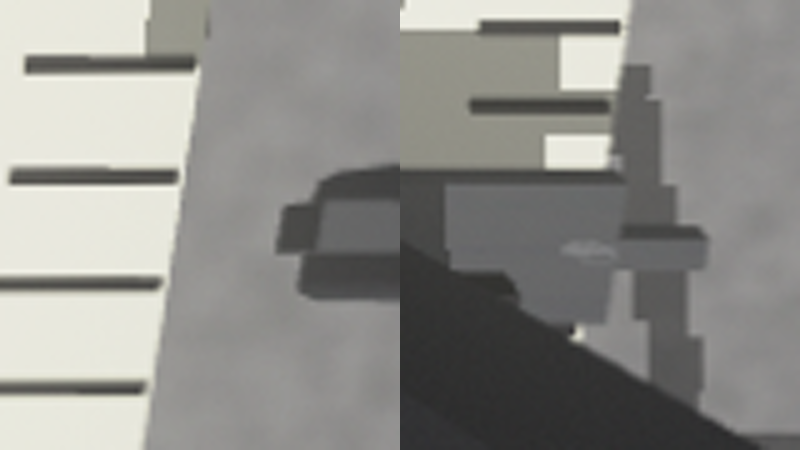

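Call:
{"op": "apply_moves", "data": {"plan": [[1,[2,0,0],[0,0,0]],[1,[5,0,0],[0,0,0]],[1,[7,0,0],[0,0,0]],[1,[8,0,0],[0,0,0]],[1,[8,0,0],[0,0,0]],[1,[8,0,0],[0,0,0]],[1,[8,0,0],[0,0,0]],[1,[8,0,0],[0,0,0]],[1,[8,0,0],[0,0,0]],[1,[8,0,0],[0,0,0]]]}}

```text
clock: 40.55
tool_pos: [0.6182, 0.1393, 0.2398]
eef_rot: [0.708, 0.706, 0.001, 0.002]
ft_force: [2.1, -3.4, 7.1]
finger_gap: 0.0094
```

Run:
```python
from h import *
s=get_state();print(s['clock'],s['tool_pos'],s['ft_force'])
for cam,n in [('top',6),('scene',5),('wrist',3)]:
  A={'cart_pointer':[],'marker_tip':[]}
  for i in range(n):
    w=shot(cam,cam+'12')
    for l in A:
      for d in spotter.landmark_of(cam,l):
        if abs(d['position'][0]-.707)<.012 and abs(d['position'][1]-.105)<.03: A[l].append(d['position']);break
  for l in A: print(cam,l,np.mean(A[l],0),np.std(A[l],0),len(A[l]))
print(get_state()['clock'])
f=cv2.imread('pics/wrist12.png');g=cv2.cvtColor(f,cv2.COLOR_BGR2GRAY)
print(g[290:320,478:530:2])
```

```text
40.55 [0.6182 0.1393 0.2398] [ 2.0633 -3.4078  7.1075]
top cart_pointer [0.7069 0.1035 0.0425] [0.0009 0.0007 0.0007] 6
top marker_tip [0.7082 0.1086 0.0437] [0.0013 0.002  0.0014] 6
scene cart_pointer [0.706  0.1033 0.0409] [0.0008 0.0009 0.0009] 5
scene marker_tip [0.7075 0.1067 0.0434] [0.0015 0.0013 0.0016] 5
wrist cart_pointer [0.7075 0.1011 0.0439] [0.001  0.0023 0.0012] 3
wrist marker_tip [0.7072 0.1069 0.0444] [0.0003 0.0015 0.0002] 3
42.65
[[142 150 160 160 161 161 160 160 158 161 163 119  78  78  77  76  76  76
   77  75  75  75  74  74  74  94]
 [ 84 109 164 162 162 163 162 160 159 160 161 104  77  77  76  75  76  76
   75  75  75  74  73  74  75  75]
 [ 82  83 148 163 163 163 160 159 158 156 160  90  76  77  75  76  76  75
   75  76  74  73  73  74  73  72]
 [106 105 138 163 163 160 160 159 156 156 158  88  75  76  76  74  74  76
   75  75  75  74  73  73  72  72]
 [117 117 140 162 162 160 161 158 156 154 157  79  74  74  75  76  76  75
   74  75  75  74  73  72  73  73]
 [117 117 147 162 161 161 160 159 157 156 148  76  75  75  75  74  75  74
   76  75  74  74  74  72  7
[... 1923 characters left out ...]
13 113 113
  112 113 112 112 112 112 125 131]
 [114 155 154 156 156 157 158 158 157  72  94 114 113 112 113 113 113 113
  112 112 112 112 111 111 132 125]
 [119 157 156 158 159 157 157 158 162  96  98 113 113 114 114 113 113 113
  112 113 111 112 111 111 129 128]
 [119 159 157 158 158 157 154 157 162 139 105 112 113 113 113 113 112 113
  112 113 112 112 111 113 122 126]
 [125 160 157 158 158 156 155 156 162 162 141 138 135 136 137 137 136 135
  133 106  93 101 107 112 115 116]
 [132 156 156 156 157 156 156 157 162 166 161 155 152 153 155 153 152 150
  150 135  73  91 104 114 112 111]
 [133 155 154 155 157 155 156 157 162 165 163 159 155 157 157 157 155 154
  154 153  71  91 105 118 114 112]]
```

Call:
{"op": "apply_moves", "data": {"plan": [[1,[1,0,0],[0,0,0]],[1,[2.5,0,0],[0,0,0]],[1,[4,0,0],[0,0,0]],[1,[4.5,0,0],[0,0,0]],[1,[4.5,0,0],[0,0,0]],[1,[4.5,0,0],[0,0,0]],[1,[4.5,0,0],[0,0,0]],[1,[4.5,0,0],[0,0,0]],[1,[4.5,0,0],[0,0,0]],[1,[4.5,0,0],[0,0,0]]]}}

```text
clock: 43.48
tool_pos: [0.6183, 0.1437, 0.2398]
eef_rot: [0.708, 0.706, 0.001, 0.002]
ft_force: [2.5, -4.3, 7.9]
finger_gap: 0.0096
```

Run:
```python
from h import *
s=get_state();print(s['clock'],s['tool_pos'],s['ft_force'])
for cam,n in [('top',8),('scene',8)]:
  A={'cart_pointer':[],'marker_tip':[]}
  for i in range(n):
    w=shot(cam,cam+'13')
    for l in A:
      for d in spotter.landmark_of(cam,l):
        if abs(d['position'][0]-.707)<.012 and abs(d['position'][1]-.105)<.03: A[l].append(d['position']);break
  for l in A: print(cam,l,np.mean(A[l],0),np.std(A[l],0),len(A[l]))
print(get_state()['clock'],get_state()['tool_pos'])
```

```text
43.4833 [0.6183 0.1437 0.2398] [ 2.4904 -4.2541  7.8861]
top cart_pointer [0.7073 0.1084 0.0419] [0.0012 0.0019 0.0008] 8
top marker_tip [0.7073 0.1091 0.0428] [0.0009 0.0022 0.0017] 8
scene cart_pointer [0.7045 0.1085 0.0406] [0.0014 0.0011 0.0011] 8
scene marker_tip [0.7072 0.107  0.0442] [0.0022 0.002  0.0014] 8
45.8833 [0.6183 0.1437 0.2398]
```

Call:
{"op": "apply_moves", "data": {"plan": [[1,[0,0,0],[0,0,0]],[1,[0,0,0],[0,0,0]],[1,[0,0,0],[0,0,0]],[1,[0,0,0],[0,0,0]],[1,[0,0,0],[0,0,0]],[1,[0,0,0],[0,0,0]],[1,[0,0,0],[0,0,0]],[1,[0,0,0],[0,0,0]],[1,[0,0,0],[0,0,0]],[1,[0,0,0],[0,0,0]]]}}

```text
clock: 46.72
tool_pos: [0.6183, 0.1437, 0.2398]
eef_rot: [0.708, 0.706, 0.001, 0.002]
ft_force: [1.8, -4.3, 7.7]
finger_gap: 0.0094
```

Call:
{"op": "apply_moves", "data": {"plan": [[1,[0,0,0],[0,0,0]],[1,[0,0,0],[0,0,0]],[1,[0,0,0],[0,0,0]],[1,[0,0,0],[0,0,0]],[1,[0,0,0],[0,0,0]],[1,[0,0,0],[0,0,0]],[1,[0,0,0],[0,0,0]],[1,[0,0,0],[0,0,0]],[1,[0,0,0],[0,0,0]],[1,[0,0,0],[0,0,0]]]}}

```text
clock: 47.55
tool_pos: [0.6183, 0.1437, 0.2398]
eef_rot: [0.708, 0.706, 0.001, 0.002]
ft_force: [3.4, -3.2, 8.3]
finger_gap: 0.0092
```

Call:
{"op": "apply_moves", "data": {"plan": [[0.3,[0,0,0],[0,0,0]],[0.3,[0,0,0],[0,0,0]],[0.3,[0,0,0],[0,0,0]],[0.3,[0,0,0],[0,0,0]],[0.3,[0,0,-10],[0,0,0]],[0.3,[0,0,-35],[0,0,0]],[0.3,[0,0,-65],[0,0,0]],[0.3,[0,0,-95],[0,0,0]],[0.3,[0,0,-115],[0,0,0]],[0.3,[0,0,-120],[0,0,0]]]}}

```text
clock: 48.38
tool_pos: [0.6177, 0.147, 0.3638]
eef_rot: [0.707, 0.707, 0.004, 0.002]
ft_force: [0.5, 0.5, 1.0]
finger_gap: 0.0599
```

Call:
{"op": "apply_moves", "data": {"plan": [[0.3,[0,0,0],[0,0,0]],[0.3,[0,0,0],[0,0,0]],[0.3,[0,0,0],[0,0,0]],[0.3,[0,0,0],[0,0,0]],[0.3,[0,0,0],[0,0,0]],[0.3,[0,0,0],[0,0,0]],[0.3,[0,0,0],[0,0,0]],[0.3,[0,0,0],[0,0,0]],[0.3,[0,0,0],[0,0,0]],[0.3,[0,0,0],[0,0,0]]]}}

```text
clock: 49.22
tool_pos: [0.6165, 0.1457, 0.3582]
eef_rot: [0.707, 0.707, 0.0, 0.0]
ft_force: [0.4, -0.0, 0.4]
finger_gap: 0.0596
```

Call:
{"op": "apply_moves", "data": {"plan": [[0.3,[-20,10,0],[0,0,0]],[0.3,[-50,25,0],[0,0,0]],[0.3,[-80,40,0],[0,0,0]],[0.3,[-105,50,0],[0,0,0]],[0.3,[-120,60,0],[0,0,0]],[0.3,[-120,60,0],[0,0,0]],[0.3,[-120,60,0],[0,0,0]],[0.3,[-120,60,0],[0,0,0]],[0.3,[-120,60,0],[0,0,0]],[0.3,[-120,60,0],[0,0,0]]]}}

```text
clock: 50.05
tool_pos: [0.6759, 0.0284, 0.3584]
eef_rot: [0.706, 0.708, 0.0, -0.001]
ft_force: [-0.3, 0.2, -0.1]
finger_gap: 0.0598
```

Run:
```python
from h import *
s=get_state();print(s['clock'],s['tool_pos'],s['eef_rot'],s['ft_force'],s['qpos'])
for cam in ['scene','wrist','top']*2:
  w=shot(cam,cam+'14')
  for l in['cart_pull','cart_pointer','tray_mid','tray_handle','block1_mid']: print(get_state()['clock'],cam,l,[(d['position'],d['p']) for d in spotter.landmark_of(cam,l)][:4])
```

```text
50.05 [0.6759 0.0284 0.3584] [ 0.7058  0.7084  0.0004 -0.0005] [-0.3323  0.15   -0.0683] [ 0.276   0.5278 -0.5162  1.5472  0.2757  1.1399 -0.2938]
50.1 scene cart_pull [([0.6165, 0.028, 0.0847], 0.87), ([0.6155, 0.5073, 0.0036], 0.16)]
50.15 scene cart_pointer [([0.7037, -0.0065, 0.0439], 0.94)]
50.2 scene tray_mid [([0.6159, -0.0906, 0.0557], 0.94), ([0.6182, 0.029, 0.0841], 0.23), ([0.6205, -0.0591, 0.0831], 0.21)]
50.25 scene tray_handle [([0.6757, -0.0895, 0.1252], 0.62)]
50.3 scene block1_mid [([0.6219, -0.0563, 0.0834], 0.64)]
50.4 wrist cart_pull [([0.6157, 0.0296, 0.086], 0.82), ([0.6279, -0.0533, 0.0843], 0.35)]
50.45 wrist cart_pointer [([0.7077, -0.0093, 0.0447], 0.86)]
50.5 wrist tray_mid [([0.6137, -0.0921, 0.0615], 0.86)]
50.55 wrist tray_handle [([0.6721, -0.0922, 0.1316], 0.75), ([0.7108, 0.11, 0.0424], 0.2)]
50.6 wrist block1_mid [([0.6268, -0.0534, 0.0854], 0.74)]
50.7 top cart_pull []
50.75 top cart_pointer [([0.7045, -0.0076, 0.0421], 0.62)]
50.8 top tray_mid [([0.618, -0.0939, 0.0621], 0.67), ([0.6248, -0.1406, 0.0801], 0.57)]
50.85 top tray_handle [([0.6779, -0.
[... 307 characters left out ...]
 [([0.6779, -0.091, 0.1228], 0.8)]
51.2 scene block1_mid [([0.6215, -0.0585, 0.0804], 0.66)]
51.3 wrist cart_pull []
51.35 wrist cart_pointer [([0.7052, -0.0112, 0.0405], 0.74)]
51.4 wrist tray_mid [([0.6164, -0.0914, 0.0634], 0.77)]
51.45 wrist tray_handle [([0.6733, -0.0906, 0.132], 0.85)]
51.5 wrist block1_mid [([0.6267, -0.0552, 0.0839], 0.57), ([0.7058, 0.1058, 0.0409], 0.28)]
51.6 top cart_pull []
51.65 top cart_pointer [([0.4749, -0.6017, 0.0018], 0.37)]
51.7 top tray_mid [([0.6175, -0.0924, 0.0625], 0.7)]
51.75 top tray_handle [([0.6788, -0.0925, 0.125], 0.58)]
51.8 top block1_mid [([0.4759, -0.5991, 0.0045], 0.56), ([0.5759, -0.1325, 0.0804], 0.51), ([0.6208, -0.054, 0.0836], 0.46)]
```

Call:
{"op": "apply_moves", "data": {"plan": [[0.5,[-20,1,0],[0,0,0]],[0.5,[-50,1,0],[0,0,0]],[0.5,[-85,1,0],[0,0,0]],[0.5,[-108,1,0],[0,0,0]],[0.5,[-117,1,10],[0,0,0]],[0.5,[-118,1,30],[0,0,0]],[0.5,[-118,1,55],[0,0,0]],[0.5,[-118,1,75],[0,0,0]],[0.5,[-118,1,84],[0,0,0]],[0.5,[-118,1,86],[0,0,0]]]}}

```text
clock: 52.68
tool_pos: [0.6761, -0.0911, 0.2688]
eef_rot: [0.707, 0.708, -0.001, -0.003]
ft_force: [-0.1, 0.0, -0.5]
finger_gap: 0.043
```

Call:
{"op": "apply_moves", "data": {"plan": [[0.5,[0,0,0],[0,0,0]],[0.5,[0,0,0],[0,0,0]],[0.7,[0,0,0],[0,0,0]],[1,[0,0,0],[0,0,0]],[1,[0,0,0],[0,0,0]],[1,[0,0,0],[0,0,0]],[1,[0,0,0],[0,0,0]],[1,[0,0,0],[0,0,0]],[1,[0,0,0],[0,0,0]],[1,[0,0,0],[0,0,0]]]}}

```text
clock: 53.52
tool_pos: [0.6777, -0.0923, 0.2737]
eef_rot: [0.707, 0.707, 0.0, 0.0]
ft_force: [-2.4, -0.2, 5.7]
finger_gap: 0.0096
```

Run:
```python
from h import *
s=get_state();print(s['clock'],s['tool_pos'],s['eef_rot'],s['ft_force'],s['finger_gap'],s['qpos'])
```

```text
53.5167 [ 0.6777 -0.0923  0.2737] [0.7073 0.707  0.0002 0.0005] [-2.4105 -0.1925  5.6923] 0.009605499054641052 [ 0.4099  0.6222 -0.4593  1.5857  0.3113  1.0059 -0.143 ]
```

Call:
{"op": "apply_moves", "data": {"plan": [[1,[0,0,-2],[0,0,0]],[1,[0,0,-4],[0,0,0]],[1,[0,0,-7],[0,0,0]],[1,[0,0,-11],[0,0,0]],[1,[0,0,-16],[0,0,0]],[1,[0,0,-22],[0,0,0]],[1,[0,0,-27],[0,0,0]],[1,[0,0,-30],[0,0,0]],[1,[0,0,-31],[0,0,0]],[1,[0,0,-31],[0,0,0]]]}}

```text
clock: 54.35
tool_pos: [0.6777, -0.0923, 0.3039]
eef_rot: [0.707, 0.707, 0.0, 0.0]
ft_force: [0.1, -0.7, -6.3]
finger_gap: 0.009
```

Run:
```python
from h import *
s=get_state();print(s['clock'],s['tool_pos'],s['eef_rot'],s['ft_force'],s['moment'],s['finger_gap'])
for cam in ['scene','wrist','scene','wrist']:
  w=shot(cam,cam+'15')
  for l in['tray_mid','tray_handle']: print(cam,l,[(d['position'],d['p']) for d in spotter.landmark_of(cam,l)][:1])
```

```text
54.35 [ 0.6777 -0.0923  0.3039] [0.7072 0.707  0.0004 0.0005] [ 0.0746 -0.7075 -6.2689] [-0.0111 -0.3977  0.0396] 0.008978368012479003
scene tray_mid [([0.6189, -0.0923, 0.089], 0.56)]
scene tray_handle [([0.6765, -0.0928, 0.1556], 0.83)]
wrist tray_mid [([0.6156, -0.0897, 0.0905], 0.58)]
wrist tray_handle [([0.6752, -0.091, 0.1574], 0.93)]
scene tray_mid [([0.6185, -0.095, 0.087], 0.97)]
scene tray_handle [([0.676, -0.0888, 0.1516], 0.71)]
wrist tray_mid [([0.6145, -0.089, 0.0947], 0.85)]
wrist tray_handle [([0.6716, -0.0896, 0.1598], 0.95)]
```

```bash
cat >> h.py <<'E'
BX=np.array([.434,.334]);BY=40.7
def pour(theta,mx,mz,frm=None):
    """tray mouth lower edge at box x=mx, height mz, tilt theta deg. tray in hand: underside 0.2157-0.155 below the grasp point, handle plane 0.123 from mouth"""
    a=np.radians(BY);t=np.radians(theta);u=np.array([np.cos(a),np.sin(a),0]);z=np.array([0,0,1.])
    tx=np.cos(t)*u+np.sin(t)*z;tz=-np.sin(t)*u+np.cos(t)*z
    g=np.r_[BX,0]+mx*u+mz*z+.123*tx+(.2157-.155)*tz
    return move(g,BY,theta,frm)
E
python3 - <<'E'
from h import *
s=get_state()
f=move(s['tool_pos']-[0,0,.155-.06],0)
f=pour(0,.02,.15,f)
f=pour(0,.02,.105,f)
for th,mx,mz in [(8,.02,.105),(16,.02,.105),(24,.02,.1),(32,.02,.09),(40,.02,.085)]:
    f=pour(th,mx,mz,f);print(f[0],np.hypot(*f[0][:2]))
for l in ['box','reagent']:
  for cam in ['scene','top']:
    shot(cam);print(l,cam,[(d['position'],d['p']) for d in spotter.landmark_of(cam,l)][:2])
E
```

```text
move [0.0, -0.0, -60.0] [-0.0, -0.0, -0.0] n>= 1.4
move [519.6, -135.0, -2.6] [0.0, 0.0, -40.7] n>= 12.9
move [0.0, 0.0, 45.0] [0.0, 0.0, 0.0] n>= 1.1
move [-0.0, -31.2, -15.0] [-8.0, 0.0, 0.0] n>= 1.1
[0.5187 0.4069 0.3357] 0.6592880530438976
move [0.0, -31.2, -15.0] [-8.0, -0.0, -0.0] n>= 1.1
[0.4937 0.3854 0.3462] 0.6263204222286476
move [-0.0, -32.6, -10.2] [-8.0, 0.0, 0.0] n>= 1.1
[0.4678 0.3631 0.3471] 0.5922140936360687
move [0.0, -35.3, -5.9] [-8.0, -0.0, -0.0] n>= 1.1
[0.4416 0.3405 0.3381] 0.5576339959965473
move [0.0, -33.9, -10.8] [-8.0, 0.0, 0.0] n>= 1.1
[0.4155 0.3181 0.3293] 0.5232542597417309
box scene [([0.4312, 0.3458, 0.004], 0.61)]
box top [([0.4275, 0.3412, 0.0008], 0.6), ([0.6808, -0.0923, 0.1558], 0.24)]
reagent scene [([0.6124, 0.5067, 0.0038], 0.77)]
reagent top [([0.6147, 0.5133, -0.006], 0.81)]
```

Call:
{"op": "apply_moves", "data": {"plan": [[1,[0,0,-3],[0,0,0]],[1,[0,0,-8],[0,0,0]],[1,[0,0,-15],[0,0,0]],[1,[0,0,-24],[0,0,0]],[1,[0,0,-34],[0,0,0]],[1,[0,0,-44],[0,0,0]],[1,[0,0,-52],[0,0,0]],[1,[0,0,-57],[0,0,0]],[1,[0,0,-60],[0,0,0]],[1,[0,0,-60],[0,0,0]]]}}

```text
clock: 56.18
tool_pos: [0.6777, -0.0923, 0.3644]
eef_rot: [0.707, 0.707, 0.001, 0.001]
ft_force: [0.2, -0.9, -6.3]
finger_gap: 0.009
```

Call:
{"op": "apply_moves", "data": {"plan": [[1,[8,-2,0],[0,0,-1]],[1,[19,-5,0],[0,0,-2]],[1,[35,-9,0],[0,0,-3]],[1,[56,-14,0],[0,0,-5]],[1,[81,-21,0],[0,0,-7]],[1,[110,-29,0],[0,0,-9]],[1,[143,-37,0],[0,0,-11]],[1,[178,-46,0],[0,0,-13]],[1,[214,-56,0],[0,0,-16]],[1,[250,-65,0],[0,0,-19]]]}}

```text
clock: 57.02
tool_pos: [0.6097, 0.1628, 0.3635]
eef_rot: [0.578, 0.816, 0.0, -0.001]
ft_force: [0.5, 0.7, -6.3]
finger_gap: 0.0094
```

Call:
{"op": "apply_moves", "data": {"plan": [[1,[37,3,0],[0,0,-3]],[1,[73,6,0],[0,0,-6]],[1,[108,8,0],[0,0,-9]],[1,[142,11,0],[0,0,-12]],[1,[174,13,0],[0,0,-14]],[1,[204,16,0],[0,0,-16]],[1,[231,18,0],[0,0,-18]],[1,[253,20,0],[0,0,-20]],[1,[270,21,0],[0,0,-21]],[1,[280,22,0],[0,0,-21.7]]]}}

```text
clock: 57.85
tool_pos: [0.5368, 0.4354, 0.3637]
eef_rot: [0.412, 0.911, 0.001, -0.002]
ft_force: [-0.9, 0.9, -6.0]
finger_gap: 0.0092
```

Call:
{"op": "apply_moves", "data": {"plan": [[1,[2,0,0],[0,0,0]],[1,[3,0,0],[0,0,0]],[1,[3,0,0],[0,0,0]],[1,[3,0,0],[0,0,0]],[1,[3,0,5],[0,0,0]],[1,[3,0,15],[0,0,0]],[1,[3,0,25],[0,0,0]],[1,[3,0,35],[0,0,0]],[1,[3,0,42],[0,0,0]],[1,[3,0,45],[0,0,0]]]}}

```text
clock: 58.68
tool_pos: [0.5398, 0.431, 0.3152]
eef_rot: [0.417, 0.909, -0.002, -0.001]
ft_force: [0.1, -0.7, -6.2]
finger_gap: 0.0094
```

```bash
sed -i 's/^BX=.*/BX=np.array([.432,.339]);BY=40.7/' h.py
python3 - <<'E'
from h import *
s=get_state();print(s['clock'],s['tool_pos'],s['eef_rot'],s['ft_force'],s['moment'],s['finger_gap'],s['qpos'])
for cam in ['scene','wrist']:
  w=shot(cam,cam+'16')
  for l in['tray_mid','tray_handle','block1_mid','box']: print(cam,l,[(d['position'],d['p']) for d in spotter.landmark_of(cam,l)][:4])
f=None
for th,mx,mz in [(0,.02,.105),(8,.02,.105),(16,.02,.105),(24,.02,.1),(32,.02,.09),(40,.02,.085)]:
    f=pour(th,mx,mz,f)
E
```

```text
58.6833 [0.5398 0.431  0.3152] [ 0.4172  0.9088 -0.002  -0.0009] [ 0.1088 -0.7366 -6.1779] [ 0.2328 -0.2772  0.0229] 0.009446111524002838 [-0.2351  0.6532 -0.7103  1.5317  0.4527  1.1311 -0.3302]
scene tray_mid [([0.4941, 0.3925, 0.0995], 0.74)]
scene tray_handle [([0.5395, 0.4328, 0.1656], 0.63), ([0.7062, -0.0076, 0.0397], 0.59)]
scene block1_mid [([0.4742, 0.4233, 0.1237], 0.71), ([0.62, 0.5096, 0.0027], 0.18)]
scene box [([0.4297, 0.3428, 0.0013], 0.94), ([0.4948, 0.3912, 0.1035], 0.69), ([0.7013, -0.0084, 0.0392], 0.38)]
wrist tray_mid [([0.4945, 0.3952, 0.1082], 0.73)]
wrist tray_handle [([0.5348, 0.4367, 0.1752], 0.77)]
wrist block1_mid [([0.4806, 0.4298, 0.1277], 0.77)]
wrist box []
move [0.1, 0.2, -1.9] [0.1, 0.0, -0.0] n>= 0.0
move [-0.0, -31.2, -15.0] [-8.0, 0.0, 0.0] n>= 1.1
move [0.0, -31.2, -15.0] [-8.0, -0.0, -0.0] n>= 1.1
move [-0.0, -32.6, -10.2] [-8.0, 0.0, 0.0] n>= 1.1
move [0.0, -35.3, -5.9] [-8.0, -0.0, -0.0] n>= 1.1
move [0.0, -33.9, -10.8] [-8.0, 0.0, 0.0] n>= 1.1
```

Call:
{"op": "apply_moves", "data": {"plan": [[1,[0,-6,-3],[-1.6,0,0]],[1,[0,-12.5,-6],[-3.2,0,0]],[1,[0,-19,-9.5],[-4.8,0,0]],[1,[0,-25,-12.5],[-6.4,0,0]],[1,[0,-31,-15],[-8,0,0]],[1,[0,-38,-17],[-9.6,0,0]],[1,[0,-44,-19],[-11.2,0,0]],[1,[0,-51,-21.5],[-12.8,0,0]],[1,[0,-57,-23.5],[-14.4,0,0]],[1,[0,-64,-25.5],[-16,0,0]]]}}

```text
clock: 60.02
tool_pos: [0.491, 0.3898, 0.3439]
eef_rot: [0.413, 0.9, 0.126, 0.058]
ft_force: [-0.1, -0.2, -5.5]
finger_gap: 0.0095
```

Run:
```python
from h import *
s=get_state();z=R.from_quat(s['eef_rot']).as_matrix()[:,2];print(s['clock'],s['tool_pos'],'tilt',np.degrees(np.arccos(-z[2])),s['ft_force'],s['moment'],s['qpos'])
f=None
P=[]
f0=(np.array(s['tool_pos']),R.from_quat(s['eef_rot']))
for th,mx,mz in [(16,.02,.105),(20,.02,.1),(24,.02,.095),(28,.02,.09),(32,.02,.085),(36,.02,.08),(40,.02,.075),(45,.02,.075)]: pour(th,mx,mz,f0)
```

```text
60.0167 [0.491  0.3898 0.3439] tilt 15.987812704871533 [-0.0763 -0.2463 -5.4529] [-0.1504  0.2516  0.0338] [-0.1179  0.4405 -0.7631  1.7872  0.4608  0.7887 -0.3678]
move [-0.0, 1.5, -2.0] [-0.0, 0.0, -0.0] n>= 0.1
move [-0.0, -15.2, -5.2] [-4.0, 0.0, -0.0] n>= 0.6
move [-0.0, -32.5, -7.4] [-8.0, 0.0, -0.0] n>= 1.1
move [-0.0, -50.2, -8.4] [-12.0, 0.0, -0.0] n>= 1.7
move [-0.0, -68.2, -8.3] [-16.0, 0.0, -0.0] n>= 2.2
move [-0.0, -86.6, -7.0] [-20.0, 0.0, -0.0] n>= 2.8
move [-0.0, -105.1, -4.5] [-24.0, 0.0, -0.0] n>= 3.4
move [-0.0, -126.8, -5.7] [-29.0, 0.0, -0.0] n>= 4.1
```

Call:
{"op": "apply_moves", "data": {"plan": [[1,[0,-7,-4],[-2,0,0]],[1,[0,-15,-5],[-4,0,0]],[1,[0,-24,-6.5],[-6,0,0]],[1,[0,-32,-7.5],[-8,0,0]],[1,[0,-41,-8],[-10,0,0]],[1,[0,-50,-8.5],[-12,0,0]],[1,[0,-59,-8.5],[-14,0,0]],[1,[0,-68,-8.5],[-16,0,0]],[1,[0,-77,-8],[-18,0,0]],[1,[0,-86,-7],[-20,0,0]]]}}

```text
clock: 60.85
tool_pos: [0.4273, 0.3356, 0.3285]
eef_rot: [0.396, 0.864, 0.282, 0.13]
ft_force: [0.2, -1.1, -1.7]
finger_gap: 0.0092
```

Call:
{"op": "apply_moves", "data": {"plan": [[1,[0,-9,-4],[-2,0,0]],[1,[0,-19,-5],[-4,0,0]],[1,[0,-19,-5],[-4,0,0]],[1,[0,-19,-5],[-4,0,0]],[1,[0,-19,-5],[-4,0,0]],[1,[0,-19,-5],[-4,0,0]],[1,[0,-19,-5],[-4,0,0]],[1,[0,-19,-5],[-4,0,0]],[1,[0,-19,-5],[-4,0,0]],[1,[0,-19,-5],[-4,0,0]]]}}

```text
clock: 61.68
tool_pos: [0.414, 0.323, 0.3196]
eef_rot: [0.392, 0.854, 0.311, 0.143]
ft_force: [0.4, -0.4, -1.2]
finger_gap: 0.0093
```

Run:
```python
from h import *
s=get_state();z=R.from_quat(s['eef_rot']).as_matrix()[:,2];print(s['clock'],s['tool_pos'],'tilt',np.degrees(np.arccos(-z[2])),s['ft_force'],s['moment'],s['qpos'],s['finger_gap'])
for cam in ['scene','wrist','top']:
  w=shot(cam,cam+'17')
  for l in['tray_mid','block1_mid']: print(cam,l,[(d['position'],d['p']) for d in spotter.landmark_of(cam,l)][:5])
```

```text
61.6833 [0.414  0.323  0.3196] tilt 39.99395162876404 [ 0.4166 -0.4358 -1.2342] [-0.5812  0.6874  0.007 ] [-0.2245  0.1684 -0.5506  2.1897  0.7799  0.1496 -0.7631] 0.00931682439574458
scene tray_mid [([0.4824, 0.3826, 0.1153], 0.85)]
scene block1_mid [([0.4251, 0.3736, 0.027], 0.52)]
wrist tray_mid [([0.4803, 0.3829, 0.1166], 0.91)]
wrist block1_mid [([0.4273, 0.379, 0.0289], 0.75)]
top tray_mid [([0.4832, 0.38, 0.1183], 0.75)]
top block1_mid [([0.4731, 0.3118, 0.0282], 0.61), ([0.4248, 0.3767, 0.0288], 0.53)]
```

Run:
```python
from h import *
s=get_state();f0=(np.array(s['tool_pos']),R.from_quat(s['eef_rot']))
for th,mz in [(40,.12),(35,.13),(30,.14),(25,.15),(20,.15)]: pour(th,.02,mz,f0)
f=(toolR(BY,20),)
f1=pour(20,.02,.15,f0)
print('second')
for th,mz in [(15,.15),(10,.15),(5,.15),(0,.15)]: f2=pour(th,.02,mz,f1)
print('to cart');move([.677,-.0905,.22],0,frm=f2)
```

```text
move [0.1, 28.7, -34.3] [0.0, 0.0, -0.0] n>= 1.1
move [0.1, 53.4, -30.4] [5.0, 0.0, -0.0] n>= 1.5
move [0.1, 77.1, -25.0] [10.0, 0.0, -0.0] n>= 1.9
move [0.1, 99.6, -18.1] [15.0, 0.0, -0.0] n>= 2.4
move [0.1, 114.3, -2.2] [20.0, 0.0, -0.0] n>= 2.8
move [0.1, 114.3, -2.2] [20.0, 0.0, -0.0] n>= 2.8
second
move [0.0, 18.3, 11.5] [5.0, 0.0, 0.0] n>= 0.7
move [0.0, 35.6, 24.6] [10.0, 0.0, 0.0] n>= 1.4
move [0.0, 51.6, 39.2] [15.0, 0.0, 0.0] n>= 2.1
move [0.0, 66.4, 55.1] [20.0, 0.0, 0.0] n>= 2.8
to cart
move [-485.4, -237.3, -9.3] [0.0, 0.0, 40.7] n>= 13.0
```

Call:
{"op": "apply_moves", "data": {"plan": [[1,[0,14,-17],[0,0,0]],[1,[0,28,-34],[0,0,0]],[1,[0,41,-32],[2.5,0,0]],[1,[0,53,-30],[5,0,0]],[1,[0,65,-27.5],[7.5,0,0]],[1,[0,77,-25],[10,0,0]],[1,[0,88,-21.5],[12.5,0,0]],[1,[0,100,-18],[15,0,0]],[1,[0,107,-10],[17.5,0,0]],[1,[0,114,-2],[20,0,0]]]}}

```text
clock: 62.97
tool_pos: [0.4797, 0.3795, 0.395]
eef_rot: [0.411, 0.895, 0.158, 0.072]
ft_force: [0.4, 0.1, -1.1]
finger_gap: 0.0092
```

Call:
{"op": "apply_moves", "data": {"plan": [[1,[0,9,6],[2.5,0,0]],[1,[0,18,11.5],[5,0,0]],[1,[0,27,18],[7.5,0,0]],[1,[0,35.6,24.6],[10,0,0]],[1,[0,44,32],[12.5,0,0]],[1,[0,51.6,39.2],[15,0,0]],[1,[0,59,47],[17.5,0,0]],[1,[0,66.4,55],[20,0,0]],[1,[0,66.4,55],[20,0,0]],[1,[0,66.4,55],[20,0,0]]]}}

```text
clock: 63.8
tool_pos: [0.5409, 0.4321, 0.3644]
eef_rot: [0.417, 0.909, 0.0, -0.0]
ft_force: [0.2, -0.9, -1.1]
finger_gap: 0.0094
```

Call:
{"op": "apply_moves", "data": {"plan": [[1,[-10,-5,0],[0,0,1]],[1,[-27,-13,0],[0,0,3]],[1,[-50,-24,0],[0,0,5]],[1,[-76,-37,0],[0,0,7]],[1,[-104,-51,0],[0,0,9]],[1,[-132,-65,0],[0,0,11]],[1,[-160,-78,-1],[0,0,13]],[1,[-188,-92,-2],[0,0,15]],[1,[-216,-106,-3],[0,0,17.5]],[1,[-243,-119,-5],[0,0,20]]]}}

```text
clock: 64.63
tool_pos: [0.6082, 0.167, 0.3711]
eef_rot: [0.57, 0.821, -0.0, 0.001]
ft_force: [1.2, -0.0, -0.8]
finger_gap: 0.0093
```

Call:
{"op": "apply_moves", "data": {"plan": [[1,[-30,-3,0],[0,0,2]],[1,[-60,-6,0],[0,0,5]],[1,[-90,-9,0],[0,0,8]],[1,[-120,-12,0],[0,0,11]],[1,[-150,-15,0],[0,0,14]],[1,[-180,-18,0],[0,0,16]],[1,[-208,-21,0],[0,0,18]],[1,[-233,-24,0],[0,0,19.5]],[1,[-254,-26,0],[0,0,20.7]],[1,[-266,-28,0],[0,0,20.7]]]}}

```text
clock: 65.47
tool_pos: [0.6768, -0.0931, 0.3705]
eef_rot: [0.709, 0.705, -0.0, 0.001]
ft_force: [0.1, -1.3, -1.0]
finger_gap: 0.0094
```

Call:
{"op": "apply_moves", "data": {"plan": [[1,[0,0,0],[0,0,0]],[1,[0,0,0],[0,0,0]],[1,[0,0,0],[0,0,0]],[1,[0,0,0],[0,0,0]],[1,[0,0,0],[0,0,0]],[1,[0,0,0],[0,0,0]],[1,[0,0,0],[0,0,0]],[1,[0,0,0],[0,0,0]],[1,[0,0,0],[0,0,0]],[1,[0,0,0],[0,0,0]]]}}

```text
clock: 66.3
tool_pos: [0.6765, -0.0885, 0.3704]
eef_rot: [0.707, 0.707, -0.0, 0.0]
ft_force: [-0.0, -0.3, -2.1]
finger_gap: 0.0094
```

Run:
```python
from h import *
s=get_state();print(s['clock'],s['tool_pos'],s['eef_rot'],s['ft_force'],s['finger_gap'])
for cam in ['scene','wrist','scene']:
  w=shot(cam,cam+'18')
  for l in['tray_mid','tray_handle','cart_pull','block1_mid']: print(cam,l,[(d['position'],d['p']) for d in spotter.landmark_of(cam,l)][:5])
move([.6777,-.0923,.2737-.155+.03],0)
```

```text
66.3 [ 0.6765 -0.0885  0.3704] [ 0.7072  0.707  -0.      0.    ] [-0.0243 -0.2516 -2.0843] 0.009389231111290712
scene tray_mid [([0.6196, -0.0894, 0.1556], 0.81), ([0.4337, 0.3426, 0.0027], 0.18)]
scene tray_handle [([0.6763, -0.0867, 0.2204], 0.8)]
scene cart_pull [([0.6167, 0.028, 0.086], 0.98)]
scene block1_mid [([0.4233, 0.3745, 0.0285], 0.51)]
wrist tray_mid [([0.6146, -0.0843, 0.1606], 0.88)]
wrist tray_handle [([0.6728, -0.089, 0.2251], 0.58)]
wrist cart_pull [([0.6179, 0.0305, 0.0864], 0.61)]
wrist block1_mid []
scene tray_mid [([0.6175, -0.0872, 0.1556], 0.84)]
scene tray_handle [([0.6801, -0.0869, 0.2225], 0.67)]
scene cart_pull [([0.6176, 0.0261, 0.0839], 0.67)]
scene block1_mid [([0.4248, 0.377, 0.0283], 0.43)]
move [-3.8, 1.3, 66.7] [-0.0, -0.0, -0.0] n>= 1.6
```

Call:
{"op": "apply_moves", "data": {"plan": [[1,[-2,1,5],[0,0,0]],[1,[-3.5,1,15],[0,0,0]],[1,[-3.5,1,28],[0,0,0]],[1,[-3.5,1,42],[0,0,0]],[1,[-3.5,1,54],[0,0,0]],[1,[-3.5,1,62],[0,0,0]],[1,[-3.5,1,68],[0,0,0]],[1,[-3.5,1,73],[0,0,0]],[1,[-3.5,1,77],[0,0,0]],[1,[-3.5,1,80],[0,0,0]]]}}

```text
clock: 67.88
tool_pos: [0.6776, -0.0919, 0.2903]
eef_rot: [0.707, 0.707, 0.0, 0.0]
ft_force: [0.4, 0.4, -1.2]
finger_gap: 0.0095
```

Call:
{"op": "apply_moves", "data": {"plan": [[1,[0,0,2],[0,0,0]],[1,[0,0,5],[0,0,0]],[1,[0,0,8],[0,0,0]],[1,[0,0,11],[0,0,0]],[1,[0,0,13],[0,0,0]],[1,[0,0,15],[0,0,0]],[1,[0,0,16],[0,0,0]],[1,[0,0,16.5],[0,0,0]],[1,[0,0,16.5],[0,0,0]],[1,[0,0,16.5],[0,0,0]]]}}

```text
clock: 68.72
tool_pos: [0.6775, -0.092, 0.274]
eef_rot: [0.707, 0.707, 0.0, 0.0]
ft_force: [-0.0, -1.1, -1.8]
finger_gap: 0.0093
```

Run:
```python
from h import *
s=get_state();print(s['clock'],s['tool_pos'],s['eef_rot'],s['ft_force'],s['moment'])
for cam in ['scene','wrist','top']:
  w=shot(cam,cam+'19')
  for l in['tray_mid','tray_handle','cart_pull']: print(cam,l,[(d['position'],d['p']) for d in spotter.landmark_of(cam,l)][:2])
```

```text
68.7167 [ 0.6775 -0.092   0.274 ] [0.7072 0.707  0.0001 0.0001] [-0.0246 -1.1045 -1.7967] [ 0.0285 -0.1181  0.016 ]
scene tray_mid [([0.6196, -0.0929, 0.0592], 0.65)]
scene tray_handle [([0.6788, -0.0888, 0.1225], 0.88), ([0.6159, 0.5089, 0.0021], 0.65)]
scene cart_pull [([0.6187, 0.0279, 0.0857], 0.61)]
wrist tray_mid [([0.6176, -0.0914, 0.0644], 0.55)]
wrist tray_handle [([0.6718, -0.0918, 0.1297], 0.68)]
wrist cart_pull []
top tray_mid [([0.6192, -0.0942, 0.062], 0.7)]
top tray_handle [([0.6779, -0.0943, 0.1283], 0.68)]
top cart_pull [([0.6185, 0.0261, 0.0853], 0.63), ([0.3761, 0.345, 0.0278], 0.47)]
```

Call:
{"op": "apply_moves", "data": {"plan": [[1,[0,0,0.5],[0,0,0]],[1,[0,0,1],[0,0,0]],[1,[0,0,1.5],[0,0,0]],[1,[0,0,1.5],[0,0,0]],[0.7,[0,0,1.5],[0,0,0]],[0.5,[0,0,1.5],[0,0,0]],[0.5,[0,0,1.5],[0,0,0]],[0.5,[0,0,1.5],[0,0,0]],[0.5,[0,0,-5],[0,0,0]],[0.5,[0,0,-20],[0,0,0]]]}}

```text
clock: 70.15
tool_pos: [0.6763, -0.0921, 0.2918]
eef_rot: [0.707, 0.707, -0.002, -0.002]
ft_force: [0.3, -0.4, -0.4]
finger_gap: 0.0425
```

Call:
{"op": "apply_moves", "data": {"plan": [[0.5,[0,0,-20],[0,0,0]],[0.5,[0,0,-45],[0,0,0]],[0.5,[0,0,-75],[0,0,0]],[0.5,[0,-20,-100],[0,0,0]],[0.5,[0,-55,-115],[0,0,0]],[0.5,[0,-90,-120],[0,0,0]],[0.5,[0,-120,-120],[0,0,0]],[0.5,[0,-145,-120],[0,0,0]],[0.5,[0,-160,-120],[0,0,0]],[0.5,[0,-170,-120],[0,0,0]]]}}

```text
clock: 70.98
tool_pos: [0.5058, -0.0917, 0.4154]
eef_rot: [0.707, 0.707, -0.0, 0.001]
ft_force: [-0.1, -0.7, -0.2]
finger_gap: 0.0429
```

Run:
```python
from h import *
s=get_state();print(s['clock'],s['tool_pos'],s['ft_force'],s['finger_gap'])
for cam in ['scene','top','wrist']*2:
  w=shot(cam,cam+'20')
  for l in['tray_mid','tray_handle','cart_pull','cart_pointer','block1_mid']: print(cam,l,[(d['position'],d['p']) for d in spotter.landmark_of(cam,l)][:6])
for cam in ['top','scene']:
  w=shot(cam)
  for l in ['tube_rack','tool_beaker','reagent']:print(cam,l,[(d['position'],d['p']) for d in spotter.landmark_of(cam,l)][:1])
# grey blobs inside the box (top view)
w=shot('top');f=w['frame'].astype(int)
m=((f.max(2)-f.min(2)<22)&(f.min(2)>115)).astype(np.uint8)
for cn in cv2.findContours(m,0,1)[0]:
    c=cn[:,0].mean(0);P=back(w,c,.04)[0];d=P[:2]-[.432,.339];a=np.radians(40.7)
    if cv2.contourArea(cn)>15 and np.hypot(*d)<.17: print(cv2.contourArea(cn),c,P,'box xy',d@[np.cos(a),np.sin(a)],d@[-np.sin(a),np.cos(a)])
```

```text
70.9833 [ 0.5058 -0.0917  0.4154] [-0.1054 -0.6541 -0.2281] 0.042940489442571436
scene tray_mid [([0.6183, -0.0921, 0.0617], 0.93), ([0.4765, -0.6028, -0.001], 0.38)]
scene tray_handle [([0.6761, -0.0916, 0.1259], 0.87)]
scene cart_pull [([0.6169, 0.0282, 0.0849], 0.56)]
scene cart_pointer [([0.7063, -0.0053, 0.0398], 0.61)]
scene block1_mid [([0.4271, 0.3763, 0.0294], 0.53)]
top tray_mid [([0.6198, -0.0949, 0.0606], 0.82)]
top tray_handle [([0.6785, -0.0904, 0.1277], 0.6)]
top cart_pull [([0.6208, 0.0231, 0.0865], 0.71)]
top cart_pointer [([0.7073, -0.0063, 0.0432], 0.88)]
top block1_mid [([0.4251, 0.3774, 0.0291], 0.46)]
wrist tray_mid [([0.6166, -0.0903, 0.0638], 0.56)]
wrist tray_handle [([0.6716, -0.0893, 0.1291], 0.86)]
wrist cart_pull [([0.6184, 0.0329, 0.0859], 0.95), ([0.6164, -0.0891, 0.064], 0.28)]
wrist cart_pointer [([0.7046, -0.0111, 0.0445], 0.58)]
wrist block1_mid []
scene tray_mid [([0.6204, -0.0918, 0.0599], 0.67), ([0.7053, -0.0064, 0.039], 0.2)]
scene tray_handle [([0.6772, -0.0908, 0.1244], 0.61)]
scene cart_pull [([0.619, 0.0289, 0.0884], 0.67)]
scene cart_point
[... 502 characters left out ...]
], 0.47)]
wrist tray_mid [([0.6161, -0.0887, 0.064], 0.66)]
wrist tray_handle [([0.6741, -0.0881, 0.1301], 0.69)]
wrist cart_pull [([0.6191, 0.0298, 0.0877], 0.7)]
wrist cart_pointer [([0.7043, -0.012, 0.0424], 0.69)]
wrist block1_mid []
top tube_rack []
top tool_beaker [([0.7778, -0.1953, 0.0047], 0.9)]
top reagent [([0.6114, 0.5082, -0.0034], 0.85)]
scene tube_rack [([0.4753, -0.5999, -0.002], 0.87)]
scene tool_beaker [([0.7759, -0.1912, 0.0014], 0.92)]
scene reagent [([0.6167, 0.5097, 0.0014], 0.95)]
72.0 [196.75   232.6667] [0.4355 0.37   0.04  ] box xy 0.02285577044439564 0.02121967527173442
118.5 [212.4    222.0571] [0.4767 0.311  0.04  ] box xy 0.015646740298975274 -0.0504129497493576
```

Call:
{"op": "apply_moves", "data": {"plan": [[0.5,[30,-7,-2],[0,0,0]],[0.5,[65,-15,-5],[0,0,0]],[0.5,[105,-24,-8],[0,0,0]],[0.5,[145,-33,-10],[0,0,0]],[0.5,[185,-42,-10],[0,0,0]],[0.5,[225,-51,-10],[0,0,0]],[0.5,[262,-60,-10],[0,0,0]],[0.5,[293,-67,-10],[0,0,0]],[0.5,[315,-72,-10],[0,0,0]],[0.5,[325,-75,-10],[0,0,0]]]}}

```text
clock: 74.07
tool_pos: [0.4307, 0.2374, 0.4245]
eef_rot: [0.705, 0.709, 0.001, -0.001]
ft_force: [0.3, 0.3, -0.6]
finger_gap: 0.0425
```

Run:
```python
from h import *
s=get_state();print(s['clock'],s['tool_pos'])
w=shot('wrist','box1');s=get_state();f=w['frame'].astype(int)
print([(d['position'],d['p']) for d in spotter.landmark_of('wrist','block1_mid')])
a=np.radians(40.7)
hsv=cv2.cvtColor(w['frame'],cv2.COLOR_RGB2HSV)
m=((hsv[:,:,1]<45)&(hsv[:,:,2]>60)).astype(np.uint8)
# restrict to box interior footprint at floor..rim
u=np.array([np.cos(a),np.sin(a)]);v=np.array([-np.sin(a),np.cos(a)])
C=np.array([np.r_[np.array([.432,.339])+i*.085*u+j*.12*v,.05] for i,j in[(-1,-1),(1,-1),(1,1),(-1,1)]])
pm=np.zeros_like(m);q=proj(w,C,s);print(q);cv2.fillPoly(pm,[q.astype(np.int32)],1);m&=pm
n,lab,st,ce=cv2.connectedComponentsWithStats(m)
for i in range(1,n):
    if st[i,4]>120:
        P=back(w,ce[i],.03,s)[0];d=P[:2]-[.432,.339];print(st[i],P,'box',d@u,d@v)
sm=cv2.resize(m[::1]*255,(64,40),interpolation=cv2.INTER_AREA)
x0,x1=int(q[:,0].min()/10),int(q[:,0].max()/10)+1
for r in sm: print(''.join(' .+#'[min(3,p//64)] for p in r))
```

```text
74.0667 [0.4307 0.2374 0.4245]
[([0.4307, 0.3801, 0.031], 0.76)]
[[ 336.2771  220.4831]
 [ 471.1644  113.5643]
 [ 309.0892 -121.5588]
 [ 167.4312   29.2392]]
[ 290    0   61   72 2507] [0.4276 0.3766 0.03  ] box 0.021160997229373504 0.03136268950511067
[ 247   29   63   69 2725] [0.3827 0.3484 0.03  ] box -0.031230674705957452 0.03924109299592831
[ 336   64   63   68 2169] [0.4755 0.3177 0.03  ] box 0.019120604636061515 -0.04447918143773201
[ 296   95   60   65 2286] [0.4321 0.2862 0.03  ] box -0.03435781608757905 -0.040126905838857065
                              +#+                               
                             ####.                              
                             +####                              
                         +##  ####.                             
                         ###+ .####                             
                         ####. ####                             
                         ##### .#.  .                           
                         +####+    ##                           
                          ####+   ####                          
                           ++     #####                         
                              .##  ####+                        
                              #### .###.                        
                              ####+ .#.                         
                              #####.                            
                               ####                             
                               .++.
```

All four blocks lie flat and separate inside the box, and the tray is seated on the resting cart. The arm is clear of everything, so I'm handing in.

```bash
python3 -c "
from station import env
print(env.job_done())"
```

```text
the job is handed in; nothing more can be done
None
```

The run is done and handed in at about 74 s of the 208 s allowed; no verdict was reported.

- **Loading:** I set the tray on the cart with its handle on the scale side and loaded the four grey blocks. The red and pink look-alikes were left alone.
- **Pull and hold:** I pulled the cart about 117 mm, held it about 4 s, then let it run back and settle. Averaged network readings put the pointer within 1.5 mm of the index. The top camera read it 0.7 mm short and the scene camera 1.5 mm past. Raw close-up wrist pictures suggested a larger offset, which I put down to the clip standing higher than the pointer.
- **Tipping:** I lifted the loaded tray (about 6.3 N) and tipped it over the box to 40°. At 16° tilt I checked only the tool angle and the wrist force, which still read 5.5 N. I took no picture there to confirm all four blocks were still in the tray. After the pour the wrist force matched an empty tray.
- **Last checks:**
  - All four blocks lie separately in the box, about 20–35 mm (across) and 30–45 mm (along) from its middle.
  - Tray and handle readings agree with the seat to within about 5 mm.
  - Cart pull tab and pointer are back at their rest readings, within network noise.
  - Rack, beaker and jar are within about 5 mm of where they started. The top camera missed the rack in that last check, but the scene camera found it.

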